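# Stack a kit box on the sloping stand and shut the keeper

## Robot

A 6-joint arm with a two-finger parallel gripper is mounted at the origin on the work surface; the furniture and walls round the work are solid. World frame = base frame: x ahead of the robot, y to its left, z up, the work surface at z = 0. Lengths are in mm, angles in degrees, forces in N, time in s.
With the tool pointing down it reaches from about 350 to 850 mm from the base axis. Payload 8.1 kg.
Tool frame: the origin (TCP) lies on the centre line of the jaws, within the pads' length; the fingertips stand r.tip_extent ahead of it and the grasp point (between the pads) lies 8 mm behind it (r.tip_extent is the distance from the TCP to the fingertips, in mm); z points along the fingers, y is the direction in which the jaws open and shut (so a half turn about z gives the same grasp; the last joint's range is limited). The gripper opens to 85 mm and grips with 20 to 120 N. Pads are 22 mm wide; open, the fingers measure 114 mm over their backs; the gripper's body (76 mm by 85 mm) begins 54 mm behind the grasp point. The pads swing forward as they close: fully open they stand 13 mm farther back than shut.
Start: joints at [65.466, 7.471, 85.268, -0, 87.261, -4.893], TCP at [201.654, 565.102, 208.992] pointing down, gripper open.
Joint ranges: [-169.43, 169.43], [-51.17, 129.36], [1.28, 143.12], [-76.62, 256.62], [0, 156.53], [-152.29, 152.29]. Speed limits (degrees/s): [136.94, 136.94, 159.86, 180, 180, 180].

## Interface

Orientations are given as [roll, pitch, yaw] about the fixed x, y, z axes, in that order (R = Rz(yaw) Ry(pitch) Rx(roll)).
In Python, from bench import sense, optics, hand_in, spotter, r gives the robot as it stands.
- The arm moves only by the tool apply_moves, never from a script. Its argument "series" is a list of rows, each a list of 3 entries, a list of its own where there are three numbers: the opening, from 0 (shut) to 1 (fully open), then the shift along the world's x, y, z in m, then the turn about the world's z in rad. In form: [[grip, [x, y, z], turn], ...]. A call has 1 to 5 rows; each row is the pose to reach, as a shift and turn from the pose measured when the call began; what a row does not reach only later rows make up. A row lasts 1/8 s, in which the tool goes at most 62.5 mm and 10.7 degrees, less where a joint would pass 70% of its speed; a pose out of reach is approached as far as the arm can. A call with a gripper value outside its range is refused whole. The fingers move at their own pace and stop on an object; "grip_force" is the grip in N (left out, the last holds). Time passes only in rows, so rows that repeat a pose let the fingers close. It gives the time, the measured TCP pose, the force and the opening at its end, in the units of the state.
- sense(): the state, without advancing time (a new reading comes with each control period).
- optics.snapshot(name): name is "side" or "top"; returns a dict with "color" (400x640x3 uint8, blue, green, red), "intrinsics" (3x3 intrinsics, pixels), "rvec" (rotation vector, rad) and "tvec" (3), from world to camera coordinates, as OpenCV has them. Camera axes: x right, y down, z forward; pixel columns grow to the right and rows downward; lengths in mm; the calibration is good to about 2 mm. A picture is of the moment at which its call begins. There is no depth.
- hand_in(): hands the job in, once; it reports no verdict.
Trained networks look in a picture, given as the dict that the camera call returned (one of the last four; its "shot" number tells which), for a name from the list of things; names that differ only in an ending like _2 or _b are one class to them, and where a whole thing is asked for, a point or a joint stands for the part that bears it (a point fixed in the world has none). Each returns a list of dicts, best first, with "p" (0 to 1); they miss things now and then, are a little off and sometimes report something else, mostly with a low value. They report only what shows in the picture. A call takes as long as a camera call.
- spotter.search_frame(picture, query): "xyz" ([x, y, z] in mm, in the coordinates of the camera as it stood for that picture, good to about 4 mm: the middle of the surface that is visible of it).
- spotter.masks_of(picture, query): "mask" (400x640 bool, what is visible of it).
The state is a dict: "time": time; "joint_pos": joint angles; "qd": joint speeds; "joint_efforts": joint torques, N m; "tool_pos": TCP position; "tcp_rot": TCP orientation; "ft_force": force on the tool from outside, world axes, zero at the start; "wrist_torque": the same for the moment, N m; "finger_gap": finger opening in mm.
Only numpy, scipy, OpenCV 4.12 (cv2) and the standard library are available. Lean on these libraries where they do the work, as an engineer would, in place of code of your own. Each camera call takes 0.05 s, during which the arm holds its last target.

## Task

Take the blue kit box out of the grey caddy, lay it down and take it again so that it goes lid up, lengthwise with the slope, squarely on top of the orange box on the sloping stand. Push both boxes fully back against the aluminium backstop, then swing the red keeper bar shut across their fronts until it snaps into its catch. Leave the green box, the glue bottle, the yellow tape and the screwdriver where they are.

Things in the scene. Friction and masses are not known exactly. Their poses are not given: they have to be found in the camera images.
- blue_box: blue closed kit box, outside 104 x 60 x 40 mm, 0.18 to 0.35 kg. Origin: centre of its underside; x along the 104 mm length, y along the 60 mm width, z out through the lid. At the start it stands on end in a caddy bay, x down, lid level, top end 110 mm above the table; grip it across its 60 mm width. Tilted over 21 deg from standing it falls over by itself
- blue_lid (a point): middle of the blue box's lid (which bears a blank white label), 40 mm above the underside. The box must finish with this side up
- green_box: green kit box of the same size and frame, standing in the other bay of the caddy in the same way; leave it
- orange_box: orange kit box of the same size and frame, 0.18 to 0.35 kg, lying loose, lid up, on the deck of the stand, length along the slope, 6 to 16 mm short of the backstop at the start. Friction holds it there: it must be pushed to slide
- caddy: fixed grey holder, 146 (x) x 84 (y) mm, origin at the centre of its underside. Two bays centred at x = -44 and +44 mm, floor 6 mm up; walls 36 mm high at the x ends and between the bays, 24 mm high along the y sides. The boxes stand with lids toward the caddy's +x, width along its y, 2 to 3 mm free all round
- stand: the fixed stand under the deck, 176 x 140 mm; origin at the centre of its underside, on the table; z up, x horizontal in the direction in which the deck slopes down, toward the backstop
- deck: sloping plywood deck. Origin: middle of the corner where its surface meets the backstop's face, 28 mm above the table. z: normal of the surface; x: down the slope into the backstop (0.28 rad below level); y: along the backstop. The surface spans x = -145 to 0 mm, y = +-75 mm. A box that is home has its origin at x = -52, y = 0 mm, at z = 0 (lower) or 40 mm (upper)
- backstop_top (a point): middle of the upper edge of the backstop's face, 74 mm above the deck along the deck's z. The aluminium backstop is 130 mm wide and square to the deck
- keeper (a joint): angle of the red keeper bar about its hinge. 0 = shut: the bar lies along the deck's +y across the box fronts, 7 mm clear of boxes that are home. It grows to 1.75 as the bar swings out away from the boxes (at 1.57 it points along the deck's -x). A stiff hinge holds it where left; a sprung catch near shut takes about 5 N at the bar's end and then holds it within 0.03 rad of shut
- keeper_hinge (a point): hinge axis of the keeper bar (parallel to the deck's z) at the bar's mid height; deck x = -116, y = -66, z = 40 mm. The bar reaches 130 mm from it, is 10 mm thick and 18 mm high. Its post and the latch post (deck x = -120, y = 74 mm) are about 52 mm high
- keeper_end (a point): point on the middle line of the red keeper bar, 100 mm from its hinge, a good place to push it
- glue_bottle: white glue bottle with red cap, 34 mm across, 100 mm high, standing; origin at the centre of its foot; leave it
- yellow_tape: roll of yellow tape lying flat, 64 mm across, 19 mm high; origin at the centre of its underside; leave it
- screwdriver: screwdriver with red handle, 191 x 26 mm, lying along its own y; origin at the middle of its underside; leave it

How it is judged (in metres and radians):
On the way:
1. both boxes lie on the stand, blue on orange, pushed back to within 5 mm of the backstop, with the keeper bar still open (z of blue_box in the frame of deck between 0.036 and 0.044 m and x of each of blue_box, orange_box in the frame of deck above -0.057 m and angle between the z axis of blue_box and the z axis of deck, either way round below 0.08 rad and value of joint keeper above 0.2 rad), for 0.1 s.
At the end, for the whole second after the job is handed in: The orange box lies on the deck and the blue box on top of it, both lid up, at rest, within 3 mm of the backstop, within 8 mm of the middle of the deck and square to it within 0.05 rad; the keeper bar is shut in its catch (within 0.03 rad of shut) (x of blue_box in the frame of deck between -0.055 and -0.049 m and y of blue_box in the frame of deck between -0.008 and 0.008 m and z of blue_box in the frame of deck between 0.036 and 0.044 m and angle between the z axis of each of blue_box, orange_box and the z axis of deck, either way round below 0.05 rad and angle between the x axis of each of blue_box, orange_box and the x axis of deck, either way round below 0.05 rad and linear speed of each of blue_box, orange_box below 0.01 m/s and x of orange_box in the frame of deck between -0.055 and -0.049 m and y of orange_box in the frame of deck between -0.008 and 0.008 m and z of orange_box in the frame of deck between -0.004 and 0.004 m and value of joint keeper below 0.03 rad); the robot touches nothing.
It fails at once if the green box is moved by more than 30 mm (distance of green_box from where it was at the start of the episode above 0.03 m).
It fails at once if the glue bottle is moved by more than 30 mm (distance of glue_bottle from where it was at the start of the episode above 0.03 m).
It fails at once if the yellow tape is moved by more than 30 mm (distance of yellow_tape from where it was at the start of the episode above 0.03 m).
It fails at once if the screwdriver is moved by more than 30 mm (distance of screwdriver from where it was at the start of the episode above 0.03 m).
It also fails if it takes over 64 s, if anything falls off the work surface, if the arm or the gripper's body presses on something with over 40 N, if the wrist force passes 120 N, or if a joint passes its speed limit or range.

## Working session

There is one attempt and no reset: what is moved stays moved. The work goes in short steps, Python scripts to look and compute and a tool call to move; the robot and the scene stay as the last step left them, time stands still between calls to the robot, and variables do not carry over. Pictures are saved under pics/ and viewed, and the job is handed in when it is done.

Besides the shell and the picture viewer there is one more tool, called after "Request:" as name(argument=value, ...), one argument or row to a line, values as JSON. apply_moves: Moves the arm, as the interface text tells. Its arguments: {"type":"object","properties":{"series":{"type":"array"},"grip_force":{"type":"number"}},"required":["series"]}

```bash
ls; mkdir -p pics; cat > h.py <<'E'
import numpy as np, cv2
from bench import sense, optics, hand_in, spotter, r
def snap(n,save=None):
    p=optics.snapshot(n)
    if save: cv2.imwrite('pics/'+save,p['color'])
    return p
def w(p,xyz):
    R,_=cv2.Rodrigues(np.array(p['rvec'],float)); return R.T@(np.array(xyz,float)-np.array(p['tvec'],float).ravel())
def proj(p,X):
    return cv2.projectPoints(np.array(X,float).reshape(-1,3),np.array(p['rvec'],float),np.array(p['tvec'],float),np.array(p['intrinsics'],float),None)[0].reshape(-1,2)
def ray(p,uv,z):
    K=np.array(p['intrinsics']);R,_=cv2.Rodrigues(np.array(p['rvec'],float))
    d=R.T@np.linalg.inv(K)@np.array([uv[0],uv[1],1.]);c=-R.T@np.array(p['tvec'],float).ravel()
    return c+d*(z-c[2])/d[2]
E
python3 - <<'E'
from h import *
np.set_printoptions(precision=1,suppress=True)
print(sense(), r.tip_extent)
for n in('side','top'):
    p=snap(n,n+'0.png')
    R,_=cv2.Rodrigues(np.array(p['rvec'],float)); print(n,'cam at',-R.T@np.array(p['tvec']).ravel(), R[2])
    for q in ['blue_box','green_box','orange_box','caddy','stand','deck','keeper','glue_bottle','yellow_tape','screwdriver','keeper_end','backstop_top','keeper_hinge','blue_lid']:
        try:
            print(q,[(round(d['p'],2),w(p,d['xyz'])) for d in spotter.search_frame(p,q)[:2]])
        except Exception as e: print(q,e)
E
```

```text
pics
{'time': 0.0, 'joint_pos': array([65.5,  7.5, 85.3,  0. , 87.3, -4.9]), 'qd': array([ 0. ,  0.1, -0. ,  0. , -0. , -0. ]), 'joint_efforts': array([  0. , -56.9, -50.1,  -0. ,   0. ,   0. ]), 'tool_pos': array([201.4, 564.6, 208. ]), 'tcp_rot': array([-179.9,   -0. ,  160.4]), 'ft_force': array([ 0.3, -0.1,  0.8]), 'wrist_torque': array([-0.,  0.,  0.]), 'finger_gap': 85.60509121202789} 11.0
side cam at [  581.9 -1275.2  1003.7] [-0.   0.8 -0.6]
blue_box [(0.62, array([501.3, 227.6,  86.8]))]
green_box [(0.59, array([418.4, 251.5,  79.3]))]
orange_box [(0.76, array([ 632.6, -133.9,   79.6])), (0.69, array([ 544.3, -203.6,  120.6]))]
caddy [(0.86, array([462.3, 232.2,  23.8])), (0.57, array([ 393.5, -382.3,   20.5]))]
stand [(0.76, array([ 609.6, -166.4,   57.4]))]
deck [(0.71, array([ 614.6, -160. ,   63.8]))]
keeper [(0.76, array([ 541.8, -202.8,  122.7])), (0.71, array([501.7, 228. ,  81.1]))]
glue_bottle [(0.46, array([749.2, 103.7,  45.8]))]
yellow_tape [(0.49, array([689.4, 353. ,  21.7]))]
screwdriver [(0.53, array([ 393.5, -381.3,   18.2]))]
keeper_end [(0.88, array([ 543.
[... 202 characters left out ...]
, 226.7,  81.5]))]
top cam at [ 457.   -31.8 1476.9] [ 0.1  0.  -1. ]
blue_box [(0.63, array([506.9, 237.7, 111.5]))]
green_box [(0.67, array([424.1, 265. , 109.1]))]
orange_box [(0.88, array([ 626.9, -113.8,   83.6]))]
caddy [(0.62, array([466.6, 249.5,  30.9]))]
stand [(0.58, array([ 619.7, -120.4,   54.3]))]
deck []
keeper [(0.62, array([ 549.2, -197.5,  120.6]))]
glue_bottle []
yellow_tape [(0.58, array([696.3, 355.1,  15.6]))]
screwdriver [(0.77, array([ 388. , -371.8,   20.6]))]
keeper_end [(0.72, array([ 545.2, -199.1,  122.5]))]
backstop_top [(0.64, array([ 623.9, -124.5,   57.6]))]
keeper_hinge [(0.78, array([ 626.1, -121.2,   59.4]))]
blue_lid [(0.73, array([506. , 238.1, 113.5]))]
```

View pics/side0.png

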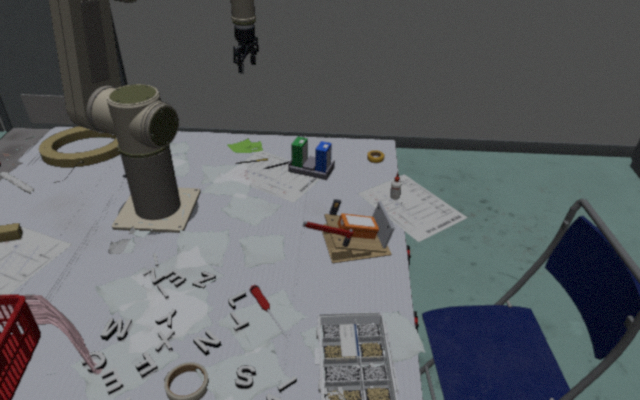

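View pics/top0.png

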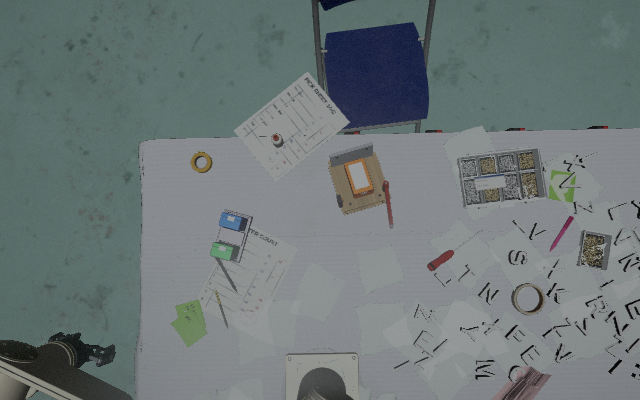

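```bash
python3 - <<'E'
import cv2
t=cv2.imread('pics/top0.png');s=cv2.imread('pics/side0.png')
def c(i,x,y,w,h,f,n): cv2.imwrite('pics/'+n,cv2.resize(i[y:y+h,x:x+w],None,fx=f,fy=f,interpolation=cv2.INTER_CUBIC))
c(t,310,130,100,100,6,'a1.png');c(t,190,190,90,90,6,'a2.png');c(s,290,180,130,90,6,'a3.png');c(s,270,120,80,70,7,'a4.png')
E
```

```text
(no output)
```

View pics/a1.png

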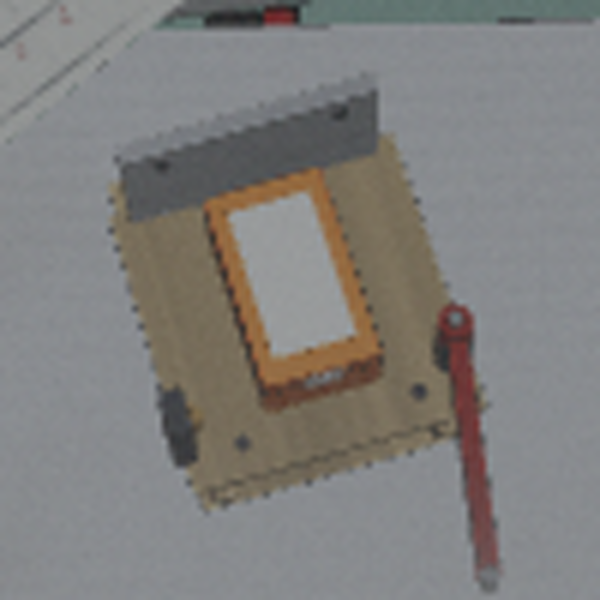

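View pics/a2.png

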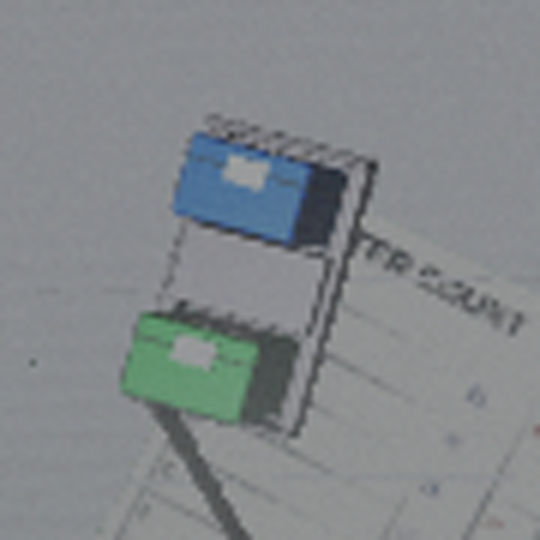

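View pics/a3.png

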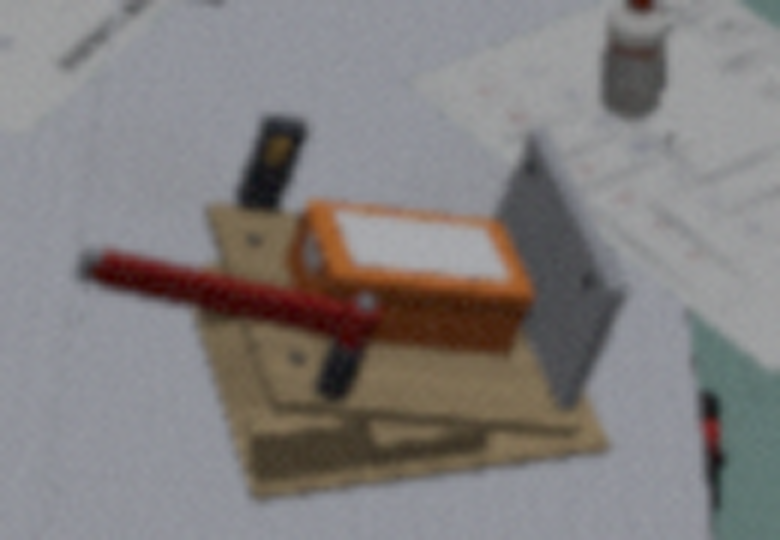

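View pics/a4.png

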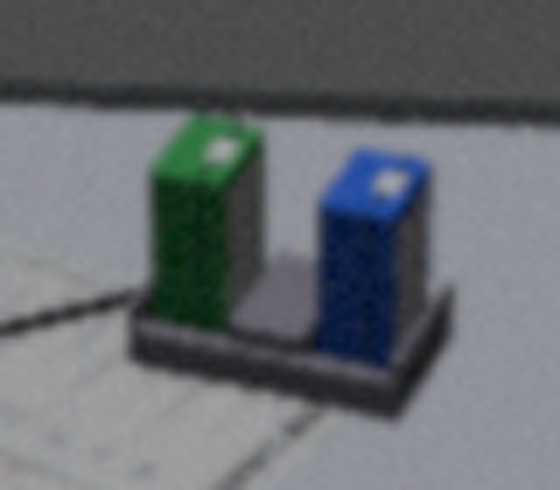

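```bash
cat > fit.py <<'E'
from h import *
import pickle
from scipy.optimize import least_squares
def deckR(yaw):
    c,s=np.cos(yaw),np.sin(yaw);a=.28
    return np.array([[c*np.cos(a),-s,c*np.sin(a)],[s*np.cos(a),c,s*np.sin(a)],[-np.sin(a),0,np.cos(a)]])
def D(p,X): return np.array(X,float)@deckR(p[2]).T+[p[0],p[1],28]
E
python3 - <<'E'
from fit import *
np.set_printoptions(precision=2,suppress=True)
T=snap('top');S=snap('side')
pickle.dump((T,S),open('cal.pkl','wb'))
a1=lambda x,y:(310+(x+.5)/6-.5,130+(y+.5)/6-.5)
a2=lambda x,y:(190+(x+.5)/6-.5,190+(y+.5)/6-.5)
a3=lambda x,y:(290+(x+.5)/6-.5,180+(y+.5)/6-.5)
a4=lambda x,y:(270+(x+.5)/7-.5,120+(y+.5)/7-.5)
M=[([0,65,0],T,a1(128,220)),([0,-65,0],T,a1(378,153)),([0,65,74],T,a1(122,165)),([0,-65,74],T,a1(377,90)),
 ([0,-65,0],S,a3(568,408)),([0,-65,74],S,a3(622,292)),([0,65,74],S,a3(535,135)),([-116,-66,50],T,a1(455,317)),([-145,-75,0],S,a3(278,405)),([-145,75,0],S,a3(210,205))]
f=lambda p:np.concatenate([proj(c,D(p,[X]))[0]-uv for X,c,uv in M])
s=least_squares(f,[690,-100,.25],x_scale=[10,10,.1],loss='soft_l1');print('deck',s.x);print(f(s.x).reshape(-1,2))
dp=s.x
O=[(a,b) for a,b in [((0,30),(207,203)),((0,-30),(320,168)),((-104,-30),(383,352)),((-104,30),(262,385))]]
OS=[((0,-30),(530,297)),((0,30),(500,222)),((-104,-30),(325,280)),((-104,30),(310,203))]
def g(q):
    o=[]
    for L,c,ff in((O,T,a1),(OS,S,a3)):
        for (x,y),uv in L:
            x+=52;cc,ss=np.cos(q[2]),np.sin(q[2])
            o.append(proj(c,D(dp,[[q[0]+cc*x-ss*y,q[1]+ss*x+cc*y,40]]))[0]-ff(*uv))
    return np.concatenate(o)
s=least_squares(g,[-62,0,0],x_scale=[10,10,.1],loss='soft_l1');print('orange in deck',s.x);print(g(s.x).reshape(-1,2))
def bx(col,LT,LS,x0):
    def g(q):
        o=[]
        for L,c,ff in((LT,T,a2),(LS,S,a4)):
            for (x,y),uv in L:
                cc,ss=np.cos(q[2]),np.sin(q[2])
                o.append(proj(c,[[q[0]+cc*x-ss*y,q[1]+ss*x+cc*y,110]])[0]-ff(*uv))
        return np.concatenate(o)
    s=least_squares(g,x0,x_scale=[10,10,.1],loss='soft_l1');print(col,s.x);print(g(s.x).reshape(-1,2))
k=[(20,30),(20,-30),(-20,-30),(-20,30)]
bx('blue',list(zip(k,[(193,133),(312,163),(297,245),(175,213)])),list(zip(k,[(430,158),(398,218),(322,208),(357,150)])),[507,238,-.3])
bx('green',list(zip(k,[(140,313),(258,345),(243,424),(122,393)])),list(zip(k,[(262,128),(228,183),(152,172),(198,117)])),[424,265,-.3])
# keeper angle
def kp(a,rad=100): 
    return D(dp,[[-116-rad*np.sin(a),-66+rad*np.cos(a),49]])
e=least_squares(lambda a:proj(T,kp(a[0],130))[0]-a1(488,580),[1.5]);print('keeper',e.x,e.fun)
e=least_squares(lambda a:proj(S,kp(a[0],130))[0]-a3(88,257),[1.5]);print('keeper',e.x,e.fun)
E
```

```text
deck [ 683.82 -105.69    0.27]
[[ 0.56  0.85]
 [-0.04 -0.21]
 [-0.36 -0.26]
 [ 0.26 -0.58]
 [-0.85  0.99]
 [-0.68  0.01]
 [-0.05 -1.24]
 [ 0.02  0.09]
 [ 0.88 -0.32]
 [ 0.44 -0.14]]
orange in deck [-68.93   0.09  -0.01]
[[-0.5  -0.28]
 [ 0.27 -0.06]
 [ 0.25  0.82]
 [ 0.31  1.09]
 [ 1.18  0.36]
 [ 0.34  0.06]
 [ 1.45 -0.54]
 [-0.95 -0.69]]
blue [506.25 248.82  -0.24]
[[-0.16  0.15]
 [ 0.45 -0.25]
 [-0.3  -0.17]
 [-0.45  0.53]
 [ 0.61  0.61]
 [ 0.14  0.61]
 [-0.4   0.1 ]
 [-0.08 -0.09]]
green [422.16 274.61  -0.25]
[[-0.15 -0.16]
 [ 0.64 -0.57]
 [-0.32  0.09]
 [-0.65  0.3 ]
 [ 0.87  0.23]
 [-0.1   0.67]
 [-0.32  0.28]
 [-0.82 -0.07]]
keeper [1.37] [-0.01 -0.11]
keeper [1.41] [ 0.67 -0.03]
```

Request:
apply_moves(
  series=[
    [1,[0.043,-0.044,0],0.02],
    [1,[0.086,-0.088,0],0.04],
    [1,[0.129,-0.132,0],0.06],
    [1,[0.172,-0.176,0],0.08],
    [1,[0.215,-0.22,0],0.08],
  ],
)

```text
time: 2.22
tool_pos: [417.9, 343.6, 209.3]
tcp_rot: [180.0, 0.0, 165.0]
ft_force: [0.2, 0.6, 0.7]
finger_gap: 85.4
```

```bash
python3 - <<'E'
from h import *
s=sense();print(s['tool_pos'],s['tcp_rot'],s['time'])
E
```

```text
[417.8551118  343.593206   209.27930018] [1.79966263e+02 2.89891121e-02 1.64970526e+02] 2.225
```

Request:
apply_moves(
  series=[
    [1,[0.044,-0.047,0],0],
    [1,[0.0885,-0.0945,0],0],
    [1,[0.0885,-0.0945,-0.04],0],
    [1,[0.0885,-0.0945,-0.07],0],
    [1,[0.0885,-0.0945,-0.07],0],
  ],
)

```text
time: 2.85
tool_pos: [504.3, 248.0, 136.3]
tcp_rot: [-179.8, -0.2, 164.9]
ft_force: [0.6, 0.6, 0.2]
finger_gap: 85.4
```

```bash
python3 - <<'E'
from h import *
s=sense();print(s['tool_pos'],s['tcp_rot'],s['time'])
t=snap('top')['color'];q=snap('side')['color']
a=cv2.resize(t[190:280,190:280],None,fx=6,fy=6,interpolation=2)
b=cv2.resize(q[90:190,270:350],None,fx=5.4,fy=5.4,interpolation=2)
cv2.imwrite('pics/b1.png',np.hstack([a[:540,:400],cv2.resize(b,(400,540))]))
E
```

```text
[504.32286737 248.01084147 136.29291832] [-179.83896763   -0.24600677  164.93613816] 2.85
```

View pics/b1.png

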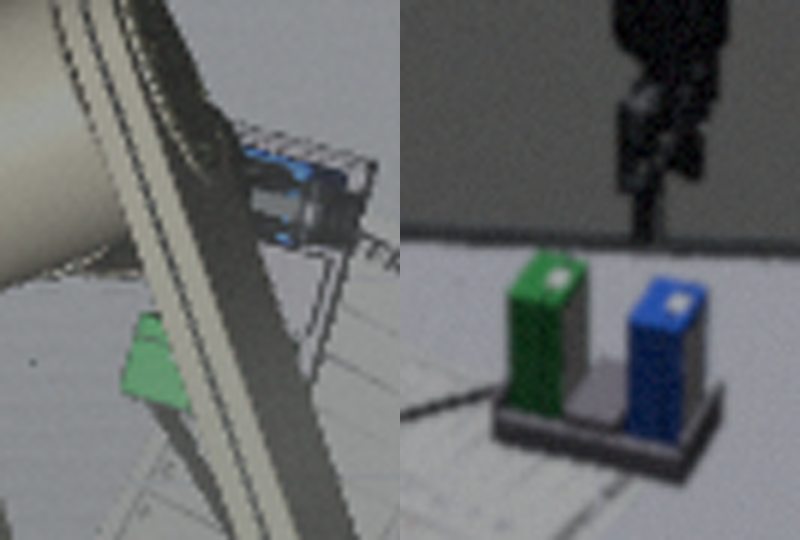

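```bash
python3 - <<'E'
from h import *
import pickle
T,S=pickle.load(open('cal.pkl','rb'))
P=proj(S,[[504-.26*-45,248-45,125],[504-11.6,248+45,125],[504,248,136],[506,249,110],[492,205,138]])
print((P-[270,90])*[5,5.4]+[400,0])
P=proj(T,[[504+11,248-45,125],[504-11.6,248+45,125],[504,248,136],[506,249,110]])
print((P-190)*6)
E
```

```text
[[678.01212588 319.88141272]
 [651.27319332 246.24325345]
 [664.48299124 266.90108373]
 [667.05387418 302.42045083]
 [642.58207586 298.19372982]]
[[331.85414952 164.6873209 ]
 [140.60288721 216.79127459]
 [231.35759466 189.36885478]
 [240.65826548 186.88405244]]
```

```bash
python3 - <<'E'
from h import *
s=sense();print(s['tool_pos'],s['time'])
S=snap('side')
print(proj(S,[[201,565,209],[186,522,198],[216,608,198]]))
q=S['color']
cv2.imwrite('pics/b2.png',cv2.resize(q[60:200,260:400],None,fx=4.2,fy=4.2,interpolation=2))
q=cv2.imread('pics/side0.png');cv2.imwrite('pics/b3.png',cv2.resize(q[0:100,200:300],None,fx=5,fy=5,interpolation=2))
E
```

```text
[506.52956134 249.36065862 140.19191741] 2.95
[[248.08686132  77.70172695]
 [242.30370603  84.9488787 ]
 [254.09363563  76.08685627]]
```

View pics/b2.png

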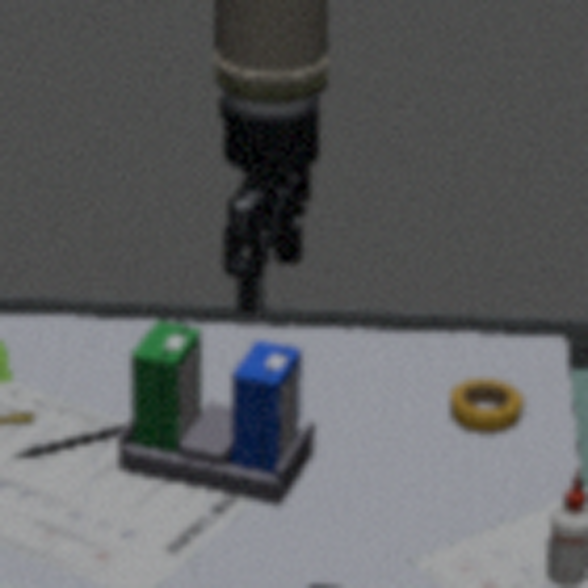

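View pics/b3.png

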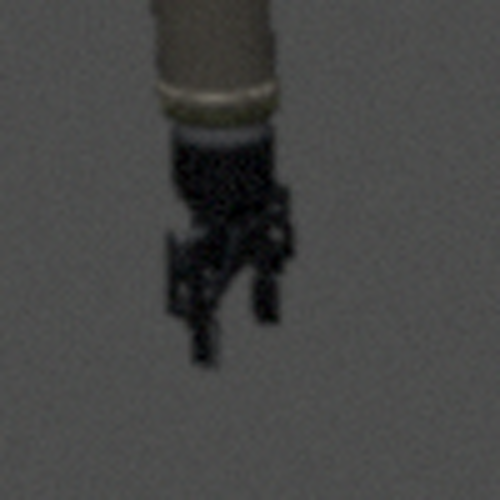

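```bash
python3 - <<'E'
from h import *
T=snap('top');S=snap('side')
c=np.array([506.5,249.4]);d=np.array([np.cos(np.radians(75)),np.sin(np.radians(75))])
for z in (129,142,160,180,200):
    print(z,proj(S,[[*(c-50*d),z],[*(c+50*d),z]]).round(1).tolist(),proj(T,[[*(c-50*d),z],[*(c+50*d),z]]).round(1).tolist())
cv2.imwrite('pics/b4.png',cv2.resize(T['color'][200:260,200:290],None,fx=8,fy=8,interpolation=2))
E
```

```text
129 [[318.9, 148.2], [328.2, 134.2]] [[245.8, 225.0], [211.4, 216.5]]
142 [[318.9, 144.8], [328.2, 130.9]] [[245.0, 224.9], [210.3, 216.3]]
160 [[319.0, 140.0], [328.3, 126.2]] [[243.8, 224.8], [208.6, 216.0]]
180 [[319.0, 134.6], [328.4, 121.0]] [[242.5, 224.6], [206.8, 215.7]]
200 [[319.1, 129.1], [328.6, 115.7]] [[241.2, 224.4], [204.9, 215.4]]
```

View pics/b4.png

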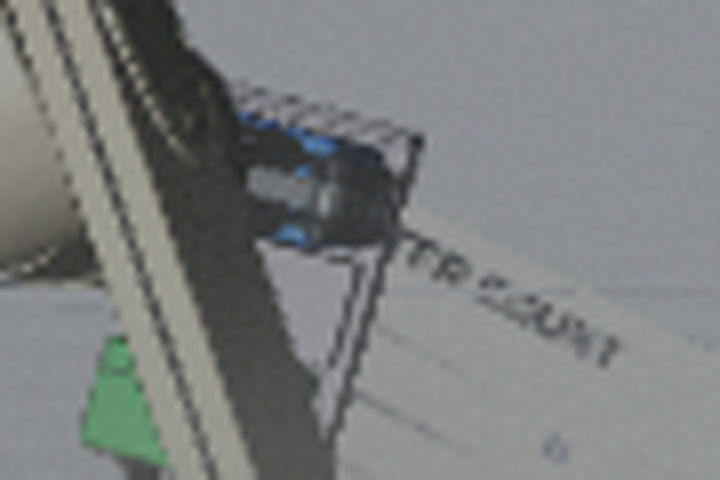

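```bash
python3 - <<'E'
from h import *
q=cv2.imread('pics/side0.png')[30:100,215:275];q=cv2.GaussianBlur(q,(3,3),0)
a=np.clip((q.astype(float)-50)*5,0,255).astype('uint8')
q2=snap('side')['color'][100:170,290:350];q2=cv2.GaussianBlur(q2,(3,3),0);b=np.clip((q2.astype(float)-40)*2,0,255).astype('uint8')
cv2.imwrite('pics/b5.png',np.hstack([cv2.resize(x,(390,455)) for x in(a,b)]))
print(q[:,25,:].mean(1).round())
E
```

```text
[13. 11.  9.  9.  9. 12. 14. 13. 10.  9. 11. 13. 14. 17. 22. 33. 38. 30.
 17. 11. 11. 10. 12. 17. 21. 20. 18. 19. 22. 20. 14. 11. 13. 15. 16. 16.
 16. 15. 15. 17. 17. 20. 34. 54. 68. 74. 77. 78. 77. 76. 76. 77. 77. 77.
 77. 77. 76. 76. 76. 76. 77. 77. 76. 75. 76. 77. 76. 76. 76. 76.]
```

View pics/b5.png

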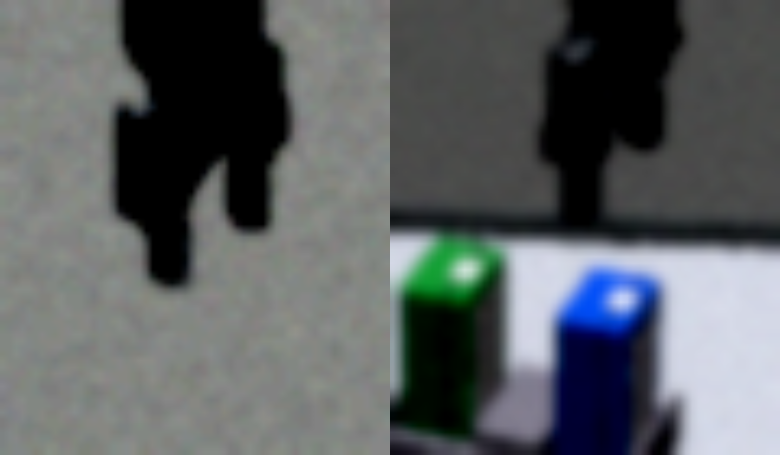

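Request:
apply_moves(
  series=[
    [1,[0,0,-0.02],0],
    [1,[0,0,-0.04],0],
    [1,[0,0,-0.055],0],
    [1,[0,0,-0.055],0],
    [1,[0,0,-0.055],0],
  ],
)

```text
time: 3.78
tool_pos: [507.5, 249.9, 86.4]
tcp_rot: [179.9, 0.2, 165.0]
ft_force: [-0.2, -0.3, 0.2]
finger_gap: 85.4
```

```bash
python3 - <<'E'
from h import *
s=sense();print(s['tool_pos'],s['time'],s['ft_force'])
q2=snap('side')['color'][100:170,280:350];b=np.clip((q2.astype(float)-10)*1.5,0,255).astype('uint8')
cv2.imwrite('pics/b6.png',cv2.resize(b,None,fx=7,fy=7,interpolation=2))
E
```

```text
[507.4589107  249.86743865  86.37654285] 3.775 [-0.16150886 -0.30862121  0.22318452]
```

View pics/b6.png

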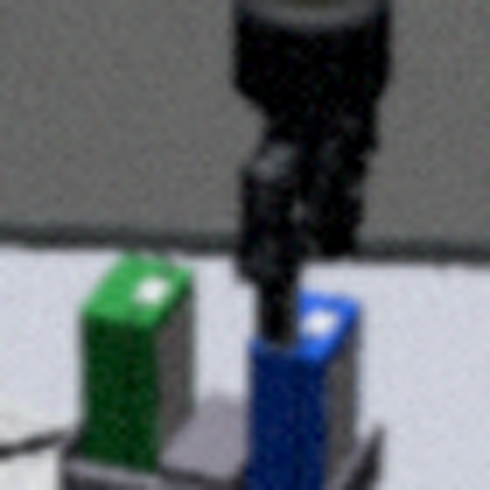

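Request:
apply_moves(
  series=[
    [0.5,[0,0,0],0],
    [0.5,[0,0,0],0],
    [0.5,[0,0,0],0],
    [0.5,[0,0,0],0],
  ],
  grip_force=30,
)

```text
time: 4.32
tool_pos: [507.8, 250.0, 86.9]
tcp_rot: [179.8, 0.2, 165.0]
ft_force: [0.0, 0.6, 0.3]
finger_gap: 42.7
```

```bash
python3 - <<'E'
from h import *
s=sense();print(s['tool_pos'],s['time'],s['ft_force'],s['finger_gap'])
q2=snap('side')['color'][100:170,280:350];b=np.clip((q2.astype(float)-10)*1.5,0,255).astype('uint8')
cv2.imwrite('pics/b7.png',cv2.resize(b,None,fx=7,fy=7,interpolation=2))
E
```

```text
[507.80483084 250.02092282  86.94920526] 4.325 [0.04468441 0.63400986 0.28838656] 42.660335935660875
```

View pics/b7.png

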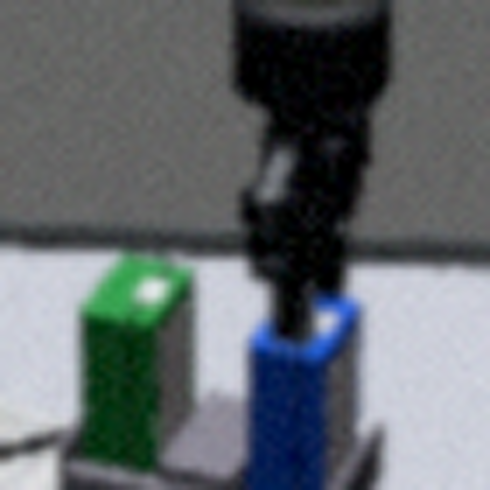

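Request:
apply_moves(
  series=[
    [1,[0,0,0],0],
    [1,[0,0,0],0],
    [1,[-0.001,-0.001,0],0],
    [1,[-0.001,-0.001,-0.02],0],
    [1,[-0.001,-0.001,-0.02],0],
  ],
)

```text
time: 5.0
tool_pos: [504.7, 248.2, 63.9]
tcp_rot: [180.0, -0.0, 165.0]
ft_force: [-0.1, -0.2, -0.2]
finger_gap: 85.2
```

Request:
apply_moves(
  series=[
    [1,[0,0,-0.008],0],
    [1,[0,0,-0.016],0],
    [1,[0,0,-0.016],0],
    [1,[0,0,-0.016],0],
  ],
)

```text
time: 5.5
tool_pos: [504.9, 248.2, 48.1]
tcp_rot: [180.0, 0.0, 165.0]
ft_force: [-0.0, 0.4, -1.1]
finger_gap: 85.5
```

```bash
python3 - <<'E'
from h import *
s=sense();print(s['tool_pos'],s['time'],s['ft_force'],s['finger_gap'])
q2=snap('side')['color'][100:170,280:350];b=np.clip((q2.astype(float)-10)*1.5,0,255).astype('uint8')
cv2.imwrite('pics/b8.png',cv2.resize(b,None,fx=7,fy=7,interpolation=2))
E
```

```text
[504.90197276 248.24762343  48.07448236] 5.5 [-0.04282933  0.39957808 -1.11480887] 85.52367404393965
```

View pics/b8.png

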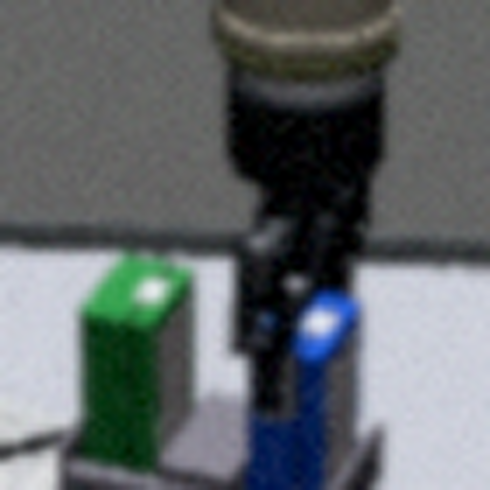

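Request:
apply_moves(
  series=[
    [0.95,[0.002,0.001,0],0],
    [0.6,[0.002,0.001,0],0],
    [0.5,[0.002,0.001,0],0],
    [0.5,[0.002,0.001,0],0],
    [0.5,[0.002,0.001,0],0],
  ],
  grip_force=40,
)

```text
time: 6.18
tool_pos: [507.6, 249.6, 48.9]
tcp_rot: [179.9, 0.1, 165.0]
ft_force: [1.1, 1.4, 5.1]
finger_gap: 59.6
```

Request:
apply_moves(
  series=[
    [0.5,[0,0,0.02],0],
    [0.5,[0,0,0.06],0],
    [0.5,[0,0,0.06],0],
  ],
)

```text
time: 6.55
tool_pos: [510.1, 250.5, 113.6]
tcp_rot: [179.7, 0.4, 165.0]
ft_force: [1.6, 0.2, -2.7]
finger_gap: 60.0
```

```bash
python3 - <<'E'
from h import *
s=sense();print(s['tool_pos'],s['time'],s['ft_force'],s['finger_gap'])
q2=snap('side')['color'][80:170,280:370];b=np.clip((q2.astype(float)-10)*1.5,0,255).astype('uint8')
cv2.imwrite('pics/b9.png',cv2.resize(b,None,fx=6,fy=6,interpolation=2))
E
```

```text
[510.14203494 250.52845035 113.64644898] 6.55 [ 1.56965543  0.19087337 -2.6941819 ] 59.965719751554154
```

View pics/b9.png

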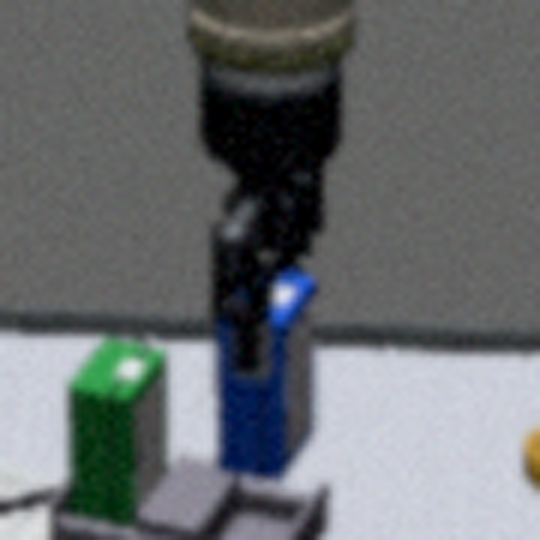

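Request:
apply_moves(
  series=[
    [0.5,[0,-0.04,0.005],0.12],
    [0.5,[0.005,-0.08,0.005],0.25],
    [0.5,[0.01,-0.12,0.005],0.38],
    [0.5,[0.01,-0.16,0.005],0.5],
    [0.5,[0.01,-0.18,0.0],0.53],
  ],
)

```text
time: 7.22
tool_pos: [517.9, 68.0, 110.3]
tcp_rot: [179.8, 0.1, -164.6]
ft_force: [-0.4, -0.1, -1.8]
finger_gap: 59.9
```

Request:
apply_moves(
  series=[
    [0.5,[0,0,-0.03],0],
    [0.5,[0,0,-0.05],0],
    [0.5,[0,0,-0.055],0],
    [0.5,[0,0,-0.055],0],
  ],
)

```text
time: 7.72
tool_pos: [517.2, 68.0, 54.8]
tcp_rot: [179.8, 0.0, -164.6]
ft_force: [0.2, -0.3, -1.9]
finger_gap: 59.8
```

```bash
python3 - <<'E'
from h import *
s=sense();print(s['tool_pos'],s['tcp_rot'],s['time'],s['ft_force'],s['finger_gap'])
q2=snap('side')['color'][110:220,280:390];b=np.clip((q2.astype(float)-10)*1.5,0,255).astype('uint8')
cv2.imwrite('pics/c1.png',cv2.resize(b,None,fx=5,fy=5,interpolation=2))
E
```

```text
[517.18378809  67.98340938  54.8078798 ] [ 1.79780882e+02  4.22146072e-02 -1.64583750e+02] 7.725 [ 0.21084972 -0.29167255 -1.89380703] 59.80216675127992
```

View pics/c1.png

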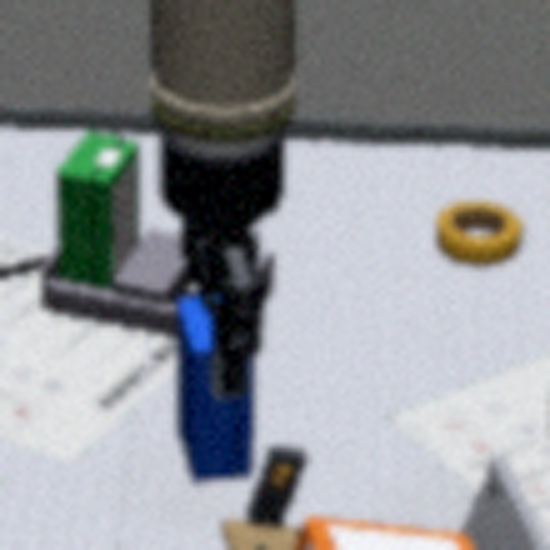

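Request:
apply_moves(
  series=[
    [0.5,[0,0,-0.007],0],
    [0.5,[0,0,-0.009],0],
    [0.5,[0,0,-0.01],0],
    [0.5,[0,0,-0.011],0],
  ],
)

```text
time: 8.28
tool_pos: [518.0, 68.1, 44.7]
tcp_rot: [179.8, 0.1, -164.6]
ft_force: [-0.3, -0.0, -2.0]
finger_gap: 59.4
```

Request:
apply_moves(
  series=[
    [0.5,[0,0,-0.002],0],
    [0.5,[0,0,-0.003],0],
    [0.5,[0,0,-0.003],0],
  ],
)

```text
time: 8.65
tool_pos: [518.6, 68.3, 42.9]
tcp_rot: [179.8, 0.2, -164.6]
ft_force: [-2.7, 0.8, 7.7]
finger_gap: 59.6
```

Request:
apply_moves(
  series=[
    [1,[0,0,-0.001],0],
    [1,[0,0,-0.001],0],
    [1,[0,0,0],0],
    [1,[0,0,0.04],0],
    [1,[0,0,0.07],0],
  ],
)

```text
time: 9.28
tool_pos: [518.7, 68.2, 114.1]
tcp_rot: [179.8, 0.2, -164.6]
ft_force: [0.4, -0.5, -0.0]
finger_gap: 85.8
```

Request:
apply_moves(
  series=[
    [0.3,[0.025,0.007,0.01],0],
    [0.3,[0.05,0.0135,0.01],0],
    [0.3,[0.05,0.0135,0.01],0],
    [0.3,[0.05,0.0135,-0.03],0],
    [0.3,[0.05,0.0135,-0.05],0],
  ],
)

```text
time: 9.9
tool_pos: [566.5, 81.5, 61.4]
tcp_rot: [179.8, -0.0, -164.6]
ft_force: [-1.0, 0.7, -0.5]
finger_gap: 25.6
```

```bash
python3 - <<'E'
from h import *
s=sense();print(s['tool_pos'],s['tcp_rot'],s['time'],s['ft_force'],s['finger_gap'])
q2=snap('side')['color'][110:220,280:390];b=np.clip((q2.astype(float)-10)*1.5,0,255).astype('uint8')
cv2.imwrite('pics/c2.png',cv2.resize(b,None,fx=5,fy=5,interpolation=2))
E
```

```text
[566.49322885  81.50440193  61.43846086] [ 1.79765396e+02 -5.83922764e-03 -1.64576647e+02] 9.9 [-0.96012838  0.66986125 -0.46183734] 25.614377427850663
```

View pics/c2.png

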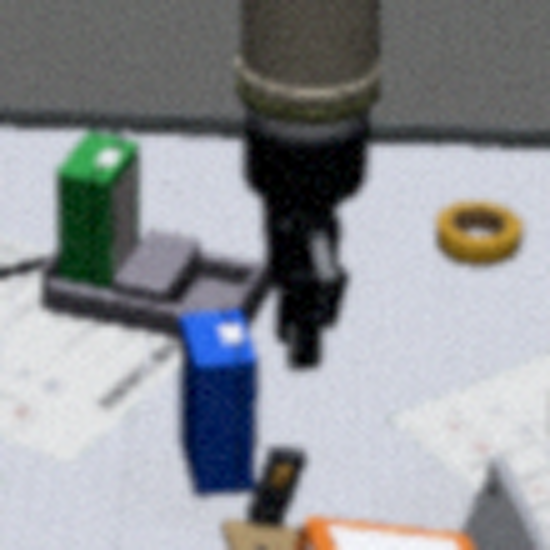

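Request:
apply_moves(
  series=[
    [0.3,[0,0,-0.012],0],
    [0.3,[-0.012,-0.0032,-0.014],0],
    [0.3,[-0.022,-0.006,-0.014],0],
    [0.3,[-0.032,-0.0085,-0.014],0],
    [0.3,[-0.04,-0.011,-0.014],0],
  ],
)

```text
time: 10.58
tool_pos: [524.7, 70.2, 45.7]
tcp_rot: [179.7, -0.1, -164.6]
ft_force: [-0.2, -0.0, 0.1]
finger_gap: 25.7
```

```bash
python3 - <<'E'
from h import *
s=sense();print(s['tool_pos'],s['tcp_rot'],s['time'],s['ft_force'],s['finger_gap'])
q2=snap('side')['color'][110:220,280:390];b=np.clip((q2.astype(float)-10)*1.5,0,255).astype('uint8')
cv2.imwrite('pics/c3.png',cv2.resize(b,None,fx=5,fy=5,interpolation=2))
E
```

```text
[524.74231983  70.23777099  45.7186904 ] [ 1.79742930e+02 -1.16739365e-01 -1.64581319e+02] 10.575 [-0.22368185 -0.02820612  0.05886831] 25.698032200982386
```

View pics/c3.png

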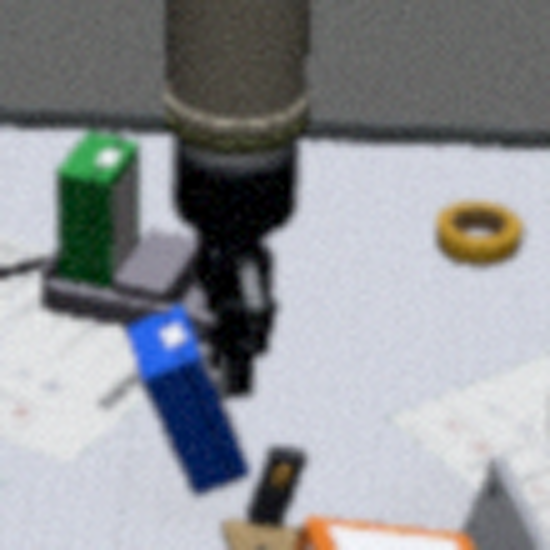

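Request:
apply_moves(
  series=[
    [0.3,[-0.01,-0.0027,0],0],
    [0.3,[-0.015,-0.004,0],0],
    [0.3,[0,0,0.02],0],
    [0.8,[0,0,0.08],0],
    [1,[0,0,0.12],0],
  ],
)

```text
time: 11.25
tool_pos: [524.4, 70.0, 167.8]
tcp_rot: [179.8, -0.1, -164.6]
ft_force: [0.3, -0.4, 0.3]
finger_gap: 61.4
```

```bash
python3 - <<'E'
from h import *
s=sense();print(s['tool_pos'],s['tcp_rot'],s['time'],s['ft_force'],s['finger_gap'])
q2=snap('side')['color'][110:220,280:390];b=np.clip((q2.astype(float)-10)*1.5,0,255).astype('uint8')
t=snap('top')['color'][170:300,260:380]
cv2.imwrite('pics/c4.png',np.hstack([cv2.resize(x,(400,400),interpolation=2) for x in (b,t)]))
E
```

```text
[524.39018615  70.01396362 167.80746232] [ 1.79758872e+02 -8.75022175e-02 -1.64579541e+02] 11.25 [ 0.26587128 -0.44390076  0.34156785] 61.378894149776904
```

View pics/c4.png

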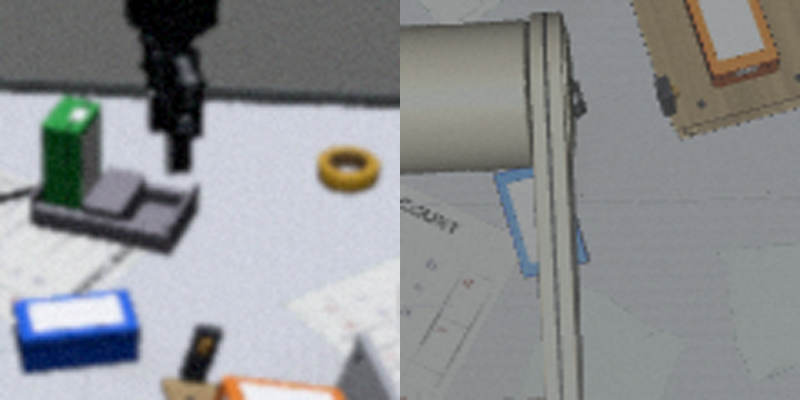

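```bash
cat > ov.py <<'E'
from fit import *
def overlay(name,img,cam,dp,segs,box,f):
    x,y,w_,h_=box
    im=cv2.resize(img[y:y+h_,x:x+w_],None,fx=f,fy=f,interpolation=2)
    for a,b,c in segs:
        P=((proj(cam,np.array([a,b]))-[x,y]+.5)*f-.5)
        cv2.line(im,*[tuple(int(round(v*16)) for v in q) for q in P],c,1,cv2.LINE_AA,4)
    return im
def boxsegs(dp,x,y,yaw,z,c):
    cc,ss=np.cos(yaw),np.sin(yaw);o=[]
    k=[(-52,-30),(-52,30),(52,30),(52,-30)]
    Q=lambda zz:D(dp,[[x+cc*a-ss*b,y+ss*a+cc*b,zz] for a,b in k])
    t,bt=Q(z+40),Q(z)
    for i in range(4): o+= [(t[i],t[(i+1)%4],c),(bt[i],bt[(i+1)%4],c)]
    return o
def decksegs(dp,c=(0,255,0)):
    o=[]
    B=D(dp,[[0,-65,0],[0,65,0],[0,65,74],[0,-65,74]])
    E=D(dp,[[0,-75,0],[-145,-75,0],[-145,75,0],[0,75,0]])
    for i in range(4): o+=[(B[i],B[(i+1)%4],c)]
    for i in range(3): o+=[(E[i],E[i+1],(255,255,0))]
    h=D(dp,[[-116,-66,0],[-116,-66,50],[-120,74,0],[-120,74,52]]); o+=[(h[0],h[1],(0,0,255)),(h[2],h[3],(0,0,255))]
    return o
E
python3 - <<'E'
from ov import *
T,S=pickle.load(open('cal.pkl','rb'))
t=cv2.imread('pics/top0.png');s=cv2.imread('pics/side0.png')
dp=[683.82,-105.69,.27]
sg=decksegs(dp)+boxsegs(dp,-68.9,0,-.01,0,(255,0,255))
a=overlay('',t,T,dp,sg,(310,130,100,100),5);b=overlay('',s,S,dp,sg,(295,180,100,100),5)
cv2.imwrite('pics/d1.png',np.hstack([a,b])[:, :1000]); cv2.imwrite('pics/d1a.png',a);cv2.imwrite('pics/d1b.png',b)
E
```

```text
(no output)
```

View pics/d1a.png

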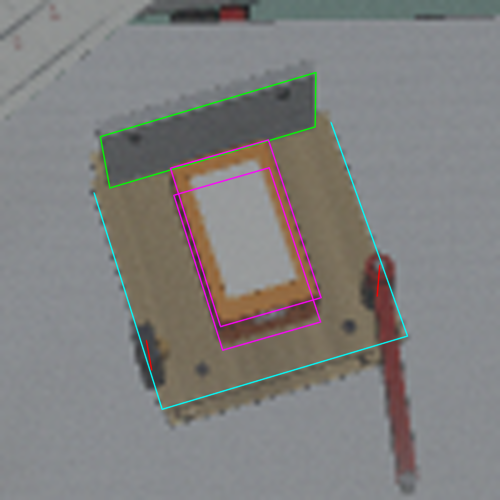

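View pics/d1b.png

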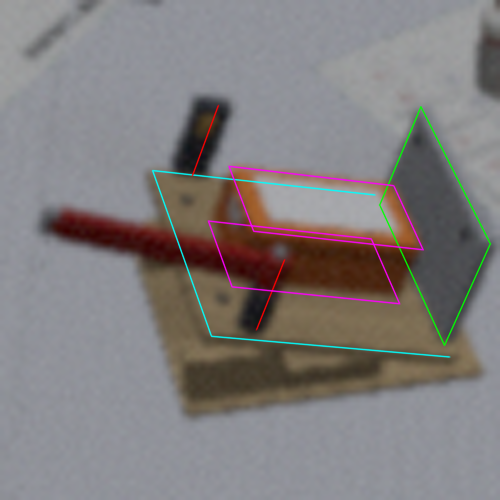

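Request:
apply_moves(
  series=[
    [0.3,[0.005,-0.053,0],0],
    [0.3,[0.011,-0.107,0],0],
    [0.3,[0.016,-0.16,0],0],
    [0.3,[0.0215,-0.213,-0.03],0],
    [0.3,[0.0215,-0.213,-0.08],0],
  ],
)

```text
time: 11.98
tool_pos: [550.1, -147.3, 92.0]
tcp_rot: [-179.9, 0.5, -164.8]
ft_force: [0.5, -0.0, -0.4]
finger_gap: 25.6
```

```bash
cat > look.py <<'E'
import sys
from ov import *
def look(name,bt,bs,segs=[],g=1.5):
    s=sense();print(s['tool_pos'].round(1),s['tcp_rot'].round(1),s['time'],s['ft_force'].round(1),s['finger_gap'].round(1))
    o=[]
    for n,b in(('top',bt),('side',bs)):
        if b is None: continue
        p=snap(n);f=390/max(b[2],b[3])
        im=np.clip((p['color'].astype(float)-10)*g,0,255).astype('uint8')
        im=overlay('',im,p,None,segs,b,f); c=np.zeros((400,400,3),'uint8');c[:im.shape[0],:im.shape[1]]=im;o.append(c)
    cv2.imwrite('pics/'+name,np.hstack(o))
DP=[683.82,-105.69,.27]
E
python3 -c "
from look import *
look('e1.png',(310,130,100,100),(290,150,120,120))"
```

```text
Traceback (most recent call last):
  File "look.py", line 4, in look
    s=sense();print(s['tool_pos'].round(1),s['tcp_rot'].round(1),s['time'],s['ft_force'].round(1),s['finger_gap'].round(1))
                                                                                                  ^^^^^^^^^^^^^^^^^^^^^
AttributeError: 'float' object has no attribute 'round'
```

```bash
sed -i "s/s\['finger_gap'\].round(1)/s['finger_gap']/" look.py
python3 -c "
from look import *
look('e1.png',(310,130,100,100),(290,150,120,120))"
```

```text
[ 550.1 -147.3   92. ] [-179.9    0.5 -164.8] 11.975 [ 0.5 -0.  -0.4] 25.601079016277346
```

View pics/e1.png

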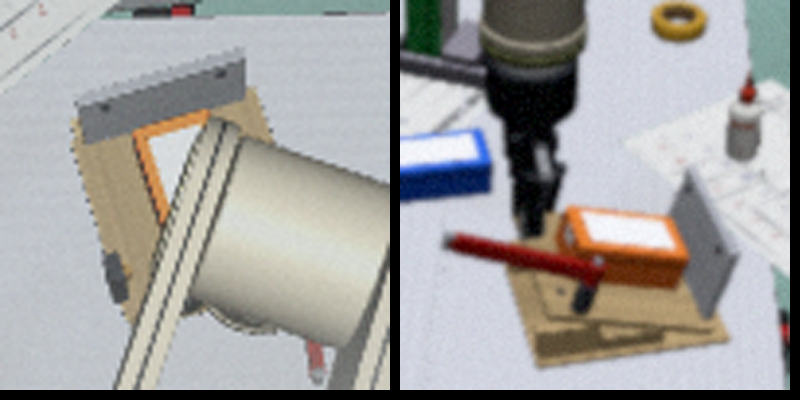

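Request:
apply_moves(
  series=[
    [0.3,[-0.004,0.003,-0.015],0],
    [0.3,[-0.004,0.003,-0.03],0],
    [0.3,[-0.004,0.003,-0.04],0],
    [0.3,[-0.004,0.003,-0.04],0],
  ],
)

```text
time: 12.58
tool_pos: [540.1, -138.7, 45.4]
tcp_rot: [179.5, -0.2, -164.6]
ft_force: [-1.9, 1.0, 4.3]
finger_gap: 25.6
```

```bash
python3 -c "
from look import *
look('e2.png',None,(290,150,120,120))"
```

```text
[ 540.1 -138.7   45.4] [ 179.5   -0.2 -164.6] 12.575 [-1.9  1.   4.3] 25.574899935016358
```

View pics/e2.png

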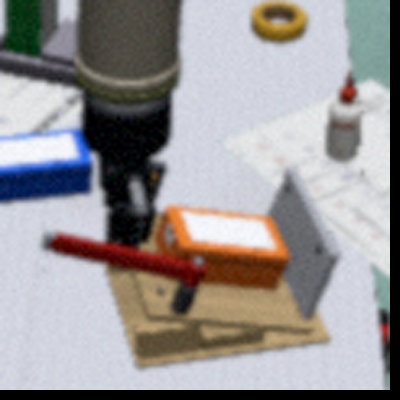

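Request:
apply_moves(
  series=[
    [0.3,[0.003,0,0.001],0],
    [0.3,[0.003,0,0.001],0],
    [0.3,[0.003,0,0.001],0],
  ],
)

```text
time: 13.0
tool_pos: [543.3, -138.7, 46.4]
tcp_rot: [179.5, -0.1, -164.6]
ft_force: [0.7, 0.2, 0.3]
finger_gap: 25.4
```

Request:
apply_moves(
  series=[
    [0.3,[0.0015,-0.005,-0.003],0],
    [0.3,[0.0105,-0.0025,-0.003],0],
    [0.3,[0.0205,0,-0.003],0],
    [0.3,[0.0255,0.0013,-0.003],0],
    [0.3,[0.0255,0.0013,-0.003],0],
  ],
)

```text
time: 13.62
tool_pos: [568.8, -137.2, 42.9]
tcp_rot: [179.5, -0.2, -164.6]
ft_force: [-0.5, -0.4, -0.4]
finger_gap: 25.3
```

```bash
python3 -c "
from look import *
look('e3.png',None,(310,170,90,90))"
```

```text
[ 568.8 -137.2   42.9] [ 179.5   -0.2 -164.6] 13.625 [-0.5 -0.4 -0.4] 25.27284268082745
```

View pics/e3.png

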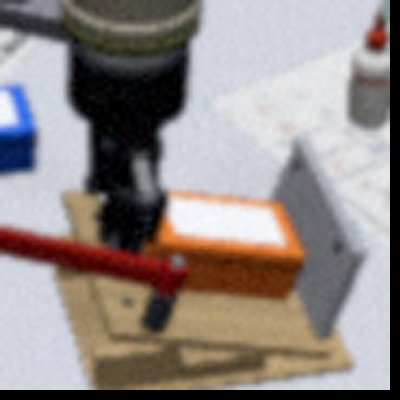

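Request:
apply_moves(
  series=[
    [0.3,[0.004,0.001,0],0],
    [0.3,[0.007,0.002,0],0],
    [0.3,[0.009,0.0025,0],0],
    [0.3,[0.009,0.0025,0],0],
  ],
)

```text
time: 14.18
tool_pos: [577.8, -134.7, 42.9]
tcp_rot: [179.5, -0.2, -164.6]
ft_force: [-0.0, -0.1, -0.4]
finger_gap: 25.6
```

Request:
apply_moves(
  series=[
    [0.3,[0.002,0.0005,0],0],
    [0.3,[0.004,0.001,0],0],
    [0.3,[0.004,0.001,0],0],
  ],
)

```text
time: 14.55
tool_pos: [578.7, -134.3, 42.7]
tcp_rot: [179.4, -0.5, -164.6]
ft_force: [-15.8, -3.3, 10.6]
finger_gap: 25.5
```

```bash
python3 -c "
from look import *
look('e4.png',(310,130,100,100),(310,170,90,90),g=1.5)"
```

```text
[ 578.7 -134.3   42.7] [ 179.4   -0.5 -164.6] 14.55 [-15.8  -3.3  10.6] 25.487542290335103
```

View pics/e4.png

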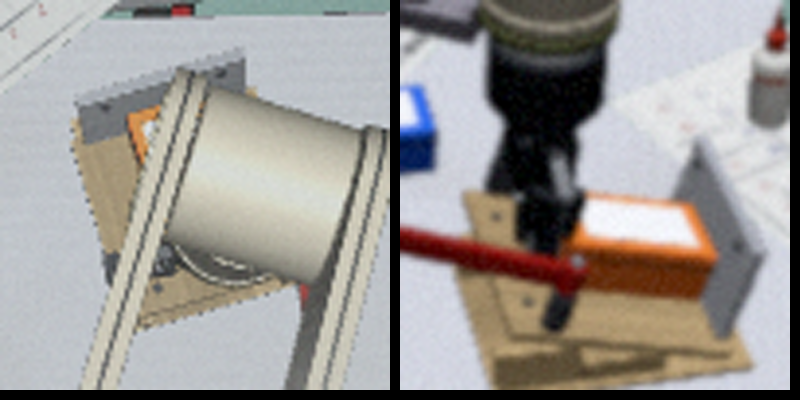

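Request:
apply_moves(
  series=[
    [0.3,[-0.012,-0.003,0.002],0],
    [0.3,[-0.03,-0.008,0.005],0],
    [1,[-0.03,-0.008,0.055],0],
    [1,[-0.03,-0.008,0.11],0],
    [1,[-0.03,-0.008,0.12],0],
  ],
)

```text
time: 15.28
tool_pos: [551.5, -143.4, 168.4]
tcp_rot: [179.7, -0.1, -164.6]
ft_force: [-0.1, 0.3, 0.3]
finger_gap: 78.5
```

```bash
python3 -c "
from look import *
look('e5.png',(260,130,140,140),(270,160,140,100),g=1.4)
sg=decksegs(DP)+boxsegs(DP,-52,0,0,0,(255,0,255))
look('e6.png',(310,130,100,100),(310,170,90,90),sg,g=1.5)"
```

```text
[ 551.5 -143.4  168.4] [ 1.797e+02 -1.000e-01 -1.646e+02] 15.275 [-0.1  0.3  0.3] 78.49967217091455
[ 549.9 -142.8  164.8] [ 179.5   -0.3 -164.6] 15.375 [ 0.7 -0.4 -0.6] 85.13308249396047
```

View pics/e5.png

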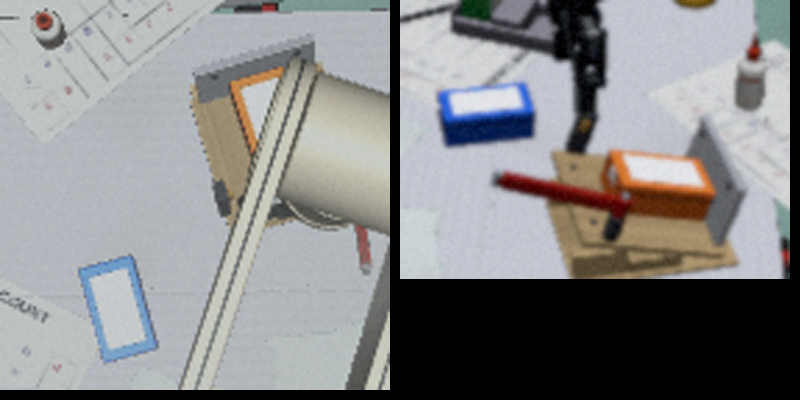

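View pics/e6.png

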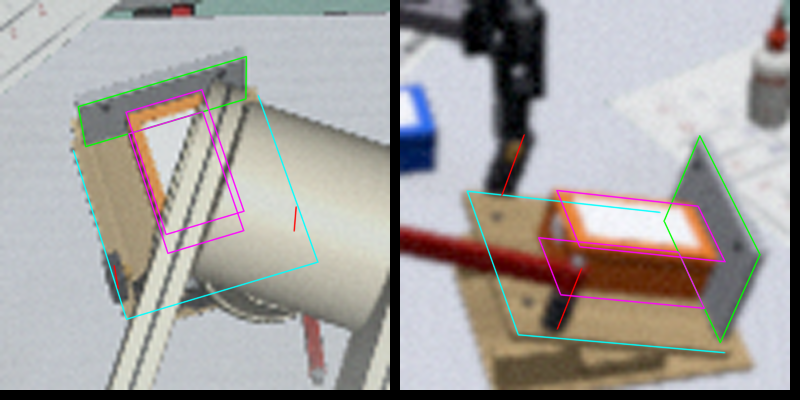

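```bash
python3 -c "
from look import *
look('e7.png',(280,210,50,60),(282,185,45,35),g=1.4)"
```

```text
[ 547.9 -142.1  161.3] [ 179.3   -0.6 -164.6] 15.475 [ 0.  -0.8 -0.6] 85.44876441066081
```

View pics/e7.png

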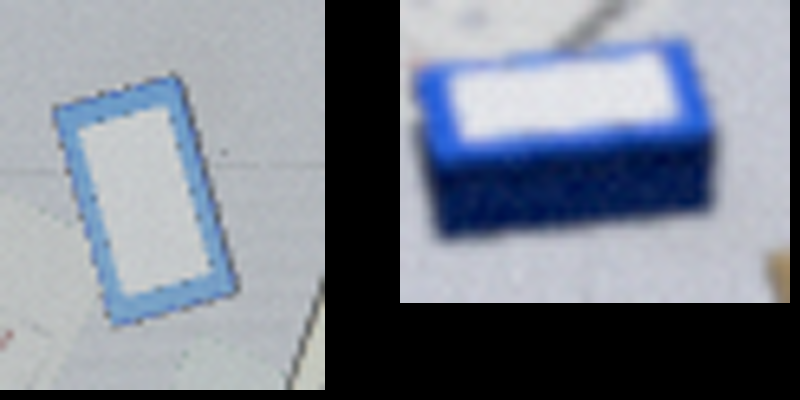

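```bash
python3 - <<'E'
from fit import *
T,S=pickle.load(open('cal.pkl','rb'))
k=[(52,30),(52,-30),(-52,-30),(-52,30)]
t=[(54,106),(178,75),(240,290),(112,327)];s=[(285,40),(314,130),(36,160),(16,65)]
def g(q,which=(0,1)):
    o=[]
    for i,(L,c,x0,y0,f) in enumerate(((t,T,280,210,6.5),(s,S,282,185,8.667))):
        if i not in which: continue
        for (x,y),uv in zip(k,L):
            cc,ss=np.cos(q[2]),np.sin(q[2])
            o.append(proj(c,[[q[0]+cc*x-ss*y,q[1]+ss*x+cc*y,40]])[0]-[x0+(uv[0]+.5)/f-.5,y0+(uv[1]+.5)/f-.5])
    return np.concatenate(o)
for wh in((0,),(1,),(0,1)):
    r_=least_squares(g,[450,50,.27],x_scale=[10,10,.1],args=(wh,));print(r_.x.round(3),r_.fun.round(2))
s=sense();print(s['tool_pos'],s['tcp_rot'],s['time'])
E
```

```text
[4.47467e+02 4.92320e+01 2.50000e-01] [-0.15  0.17  0.16 -0.44 -0.1   0.27  0.09 -0.  ]
[4.45009e+02 5.17620e+01 2.49000e-01] [ 0.42 -0.31  0.46  0.11 -0.35  0.08 -0.53  0.03]
[4.46386e+02 4.97660e+01 2.50000e-01] [-0.32  0.53 -0.   -0.07 -0.28  0.65 -0.09  0.37  0.79  0.05  0.87  0.49
  0.04  0.5  -0.18  0.42]
[ 547.38775894 -141.82695222  160.33014252] [ 179.27840766   -0.69812433 -164.61912868] 15.575
```

Request:
apply_moves(
  series=[
    [1,[-0.025,0.047,0],0],
    [1,[-0.05,0.095,0],-0.01],
    [1,[-0.08,0.143,-0.01],-0.02],
    [1,[-0.109,0.19,-0.05],-0.02],
    [1,[-0.109,0.19,-0.09],-0.02],
  ],
)

```text
time: 16.2
tool_pos: [436.5, 50.6, 68.5]
tcp_rot: [179.2, -0.7, -165.6]
ft_force: [0.7, -1.1, -0.1]
finger_gap: 85.2
```

Request:
apply_moves(
  series=[
    [1,[0,0,-0.03],0],
    [1,[0,0,-0.03],0],
    [1,[0,0,-0.03],0],
  ],
)

```text
time: 16.58
tool_pos: [436.8, 50.4, 39.1]
tcp_rot: [179.2, -0.7, -165.6]
ft_force: [0.6, 0.2, 0.5]
finger_gap: 85.3
```

```bash
python3 -c "
from look import *
look('f1.png',(280,210,60,60),(272,145,75,75),g=1.4)"
```

```text
[436.8  50.4  39.1] [ 179.2   -0.7 -165.6] 16.575 [0.6 0.2 0.5] 85.25620475826327
```

View pics/f1.png

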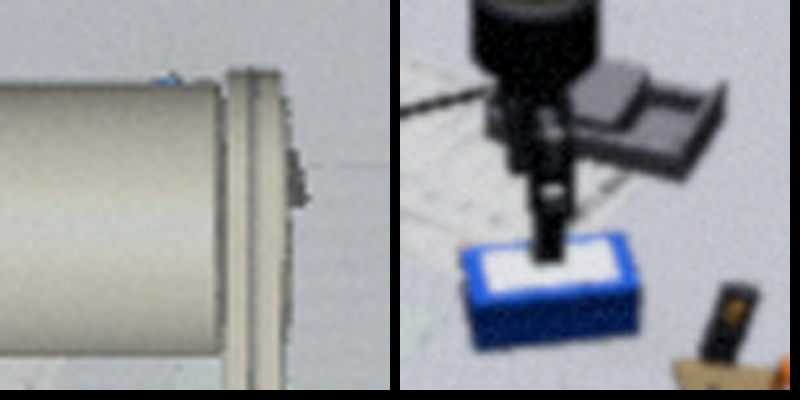

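Request:
apply_moves(
  series=[
    [1,[0.001,-0.001,-0.02],0],
    [1,[0.001,-0.001,-0.04],0],
    [1,[0.001,-0.001,-0.05],0],
    [1,[0.001,-0.001,-0.05],0],
  ],
)

```text
time: 17.18
tool_pos: [438.9, 49.2, -9.8]
tcp_rot: [179.3, -0.6, -165.6]
ft_force: [0.2, -0.1, 1.1]
finger_gap: 85.3
```

```bash
python3 -c "
from look import *
look('f2.png',(280,210,60,60),(272,145,75,75),g=1.4)"
```

```text
[438.9  49.2  -9.8] [ 179.3   -0.6 -165.6] 17.175 [ 0.2 -0.1  1.1] 85.30793221868016
```

View pics/f2.png

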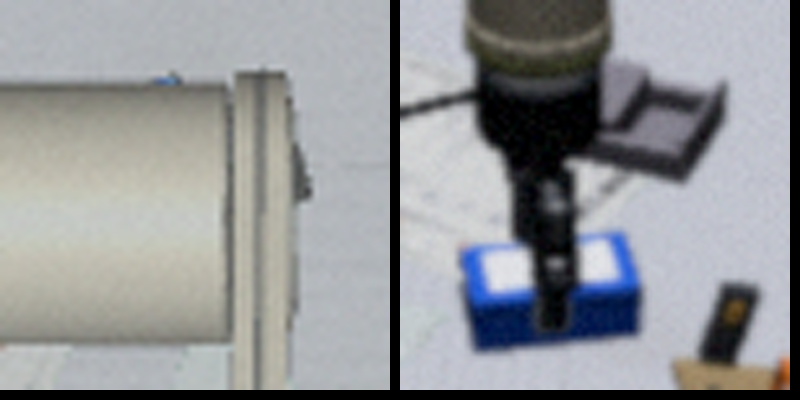

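Request:
apply_moves(
  series=[
    [1,[0,0,-0.006],0],
    [1,[0,0,-0.012],0],
    [1,[0,0,-0.012],0],
    [0.6,[0,0,-0.012],0],
    [0.5,[0,0,-0.012],0],
  ],
  grip_force=40,
)

```text
time: 17.9
tool_pos: [439.9, 49.4, -20.6]
tcp_rot: [179.3, -0.5, -165.6]
ft_force: [-0.8, -0.2, -2.1]
finger_gap: 59.4
```

Request:
apply_moves(
  series=[
    [0.5,[0,0,0],0],
    [0.5,[0,0,0],0],
    [0.5,[0,0,0.015],0],
    [0.5,[0,0,0.015],0],
  ],
)

```text
time: 18.4
tool_pos: [441.4, 49.3, -3.9]
tcp_rot: [179.3, -0.3, -165.6]
ft_force: [0.0, 0.4, -2.6]
finger_gap: 59.5
```

```bash
python3 -c "
from look import *
look('f3.png',None,(272,145,75,75),g=1.4)"
```

```text
[441.4  49.3  -3.9] [ 179.3   -0.3 -165.6] 18.4 [ 0.   0.4 -2.6] 59.49835949021177
```

View pics/f3.png

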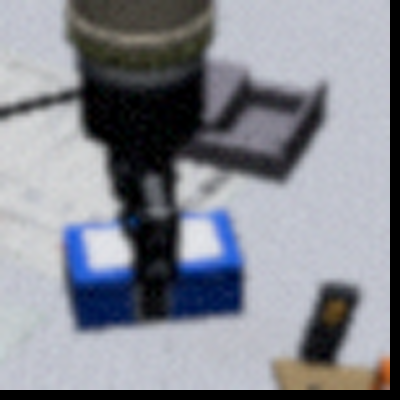

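Request:
apply_moves(
  series=[
    [0.5,[0,0,0.055],0],
    [0.5,[0.015,-0.012,0.11],0],
    [0.5,[0.055,-0.045,0.134],0.01],
    [0.5,[0.1,-0.083,0.134],0.018],
    [0.5,[0.14,-0.117,0.134],0.018],
  ],
)

```text
time: 19.08
tool_pos: [582.7, -69.1, 130.0]
tcp_rot: [179.4, -0.3, -164.6]
ft_force: [0.6, 0.6, -1.4]
finger_gap: 59.4
```

Request:
apply_moves(
  series=[
    [0.5,[0,0,0],0],
    [0.5,[0,0,0],0],
  ],
)

```text
time: 19.32
tool_pos: [582.1, -68.9, 129.3]
tcp_rot: [179.3, -0.4, -164.6]
ft_force: [0.1, -0.2, -1.9]
finger_gap: 59.4
```

Request:
apply_moves(
  series=[
    [0.5,[0.03,-0.025,0],0],
    [0.5,[0.059,-0.0485,0],0],
    [0.5,[0.059,-0.0485,-0.02],0],
    [0.5,[0.059,-0.0485,-0.035],0],
    [0.5,[0.059,-0.0485,-0.035],0],
  ],
)

```text
time: 19.95
tool_pos: [638.5, -115.8, 91.7]
tcp_rot: [179.1, -0.6, -164.6]
ft_force: [-0.4, -0.1, -2.3]
finger_gap: 59.5
```

```bash
python3 -c "
from look import *
sg=decksegs(DP)
look('g1.png',(310,130,100,100),(310,150,100,100),sg,g=1.4)"
```

```text
[ 638.5 -115.8   91.7] [ 179.1   -0.6 -164.6] 19.95 [-0.4 -0.1 -2.3] 59.52057013291155
```

View pics/g1.png

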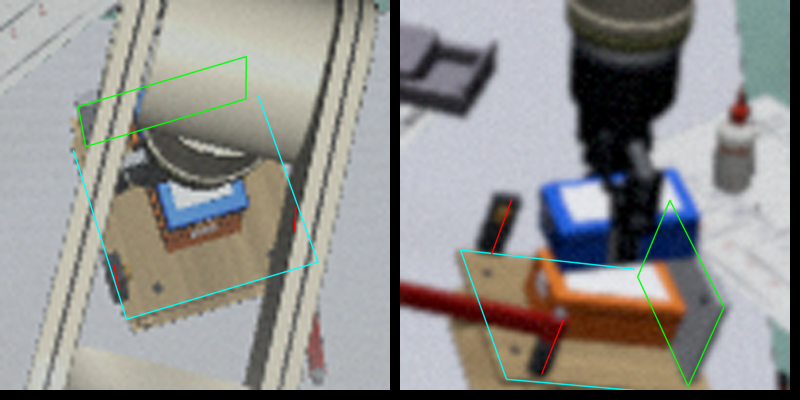

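Request:
apply_moves(
  series=[
    [0.5,[0.002,-0.0015,-0.008],0],
    [0.5,[0.002,-0.0015,-0.014],0],
    [0.5,[0.002,-0.0015,-0.017],0],
    [0.5,[0.002,-0.0015,-0.017],0],
  ],
)

```text
time: 20.55
tool_pos: [642.1, -118.0, 76.7]
tcp_rot: [179.2, -0.5, -164.6]
ft_force: [-0.3, 1.0, -1.5]
finger_gap: 59.2
```

Request:
apply_moves(
  series=[
    [0.5,[0,0,-0.002],0],
    [0.5,[0,0,-0.004],0],
    [0.5,[0,0,-0.004],0],
  ],
  grip_force=20,
)

```text
time: 20.92
tool_pos: [642.6, -118.1, 73.7]
tcp_rot: [179.3, -0.4, -164.6]
ft_force: [-0.7, 0.6, 3.0]
finger_gap: 59.6
```

Request:
apply_moves(
  series=[
    [0.5,[0,0,-0.002],0],
    [0.5,[0,0,-0.003],0],
    [0.5,[0,0,-0.003],0],
  ],
)

```text
time: 21.3
tool_pos: [643.6, -118.2, 72.5]
tcp_rot: [179.3, -0.3, -164.6]
ft_force: [-1.6, 2.1, 7.8]
finger_gap: 59.2
```

Contact at the predicted height; pressing gently further so the box pivots in the pads.

Request:
apply_moves(
  series=[
    [0.5,[-0.001,0,-0.002],0],
    [0.5,[-0.001,0,-0.004],0],
    [0.5,[-0.001,0,-0.005],0],
    [0.5,[-0.001,0,-0.005],0],
  ],
)

```text
time: 21.8
tool_pos: [644.9, -118.1, 70.2]
tcp_rot: [179.4, -0.0, -164.5]
ft_force: [2.1, 3.0, 9.7]
finger_gap: 59.3
```

```bash
python3 -c "
from look import *
look('g2.png',(310,130,100,100),(310,150,100,100),g=1.4)"
```

```text
[ 644.9 -118.1   70.2] [ 179.4   -0.  -164.5] 21.8 [2.1 3.  9.7] 59.340252203113344
```

View pics/g2.png

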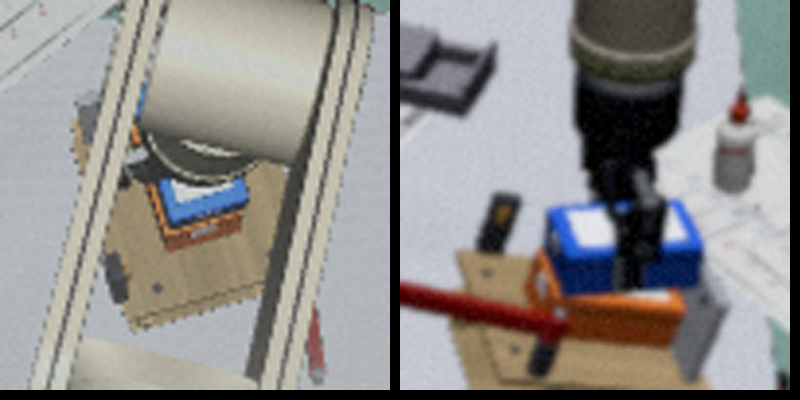

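Request:
apply_moves(
  series=[
    [0.5,[-0.003,-0.001,-0.003],0],
    [0.5,[-0.004,-0.001,-0.006],0],
    [0.5,[-0.004,-0.001,-0.007],0],
    [0.5,[-0.004,-0.001,-0.007],0],
  ],
)

```text
time: 22.4
tool_pos: [645.1, -118.3, 67.3]
tcp_rot: [179.6, 0.5, -164.5]
ft_force: [6.1, 5.6, 12.3]
finger_gap: 59.4
```

```bash
python3 -c "
from look import *
look('g3.png',(310,130,100,100),(320,160,80,80),g=1.4)"
```

```text
[ 645.1 -118.3   67.3] [ 179.6    0.5 -164.5] 22.4 [ 6.1  5.6 12.3] 59.43483887468355
```

View pics/g3.png

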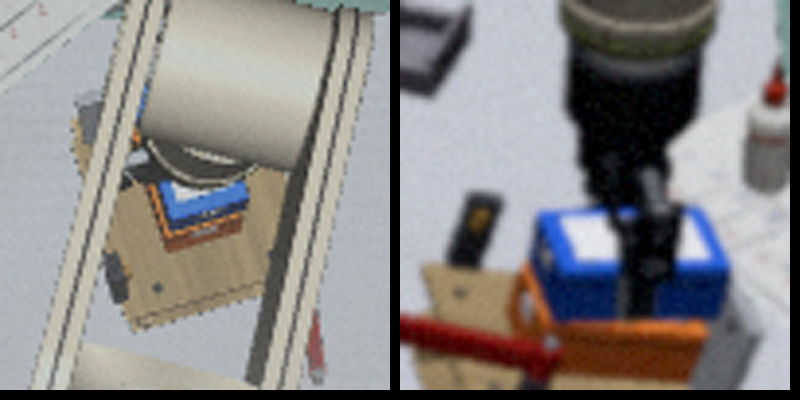

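Request:
apply_moves(
  series=[
    [0.5,[0,0,-0.003],0],
    [0.5,[0,0,-0.006],0],
    [0.5,[0,0,-0.006],0],
    [0.5,[0,0,-0.006],0],
  ],
)

```text
time: 23.0
tool_pos: [646.2, -118.1, 67.1]
tcp_rot: [179.6, 0.6, -164.5]
ft_force: [-18.7, 6.8, 34.3]
finger_gap: 59.6
```

```bash
python3 -c "
from look import *
look('g4.png',(310,130,100,100),(320,160,80,80),g=1.4)"
```

```text
[ 646.2 -118.1   67.1] [ 179.6    0.6 -164.5] 23.0 [-18.7   6.8  34.3] 59.56843958401974
```

View pics/g4.png

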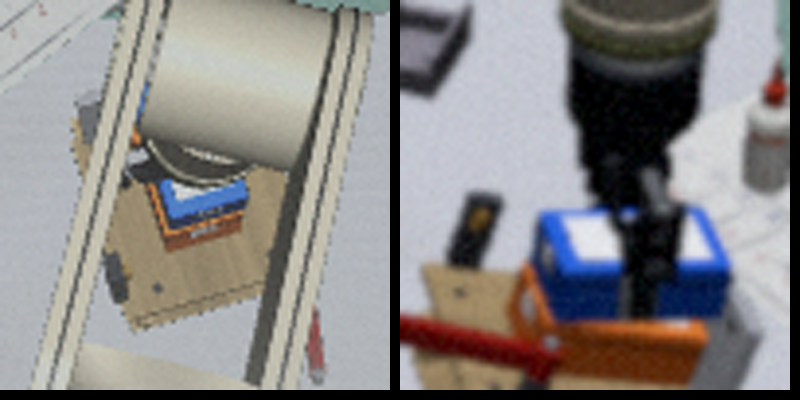

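Request:
apply_moves(
  series=[
    [0.5,[0,0,0.006],0],
    [0.5,[-0.006,-0.0015,0.008],0],
    [0.5,[-0.01,-0.0027,0.008],0],
    [0.5,[-0.012,-0.003,0.006],0],
    [0.5,[-0.012,-0.003,0.006],0],
  ],
)

```text
time: 23.72
tool_pos: [633.4, -121.0, 72.0]
tcp_rot: [179.6, 0.6, -164.5]
ft_force: [0.4, -0.9, -1.2]
finger_gap: 59.9
```

```bash
python3 -c "
from look import *
look('g5.png',(310,130,100,100),(320,160,80,80),g=1.4)"
```

```text
[ 633.4 -121.    72. ] [ 179.6    0.6 -164.5] 23.725 [ 0.4 -0.9 -1.2] 59.94244727243719
```

View pics/g5.png

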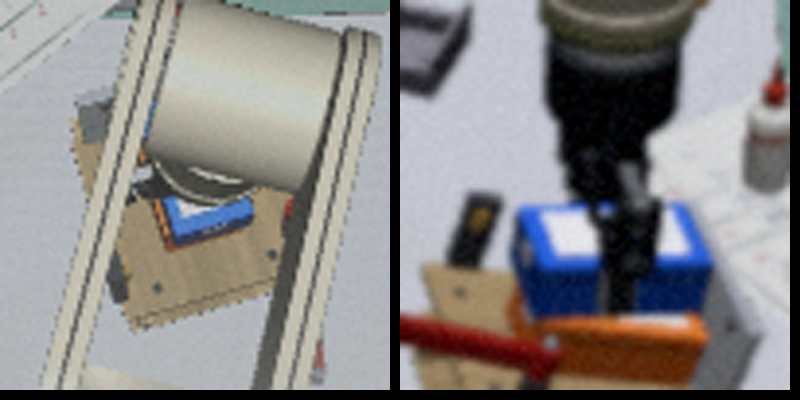

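Request:
apply_moves(
  series=[
    [0.5,[0,0,-0.003],0],
    [0.5,[0,0,-0.006],0],
    [0.5,[0,0,-0.008],0],
    [0.5,[0,0,-0.008],0],
  ],
)

```text
time: 24.32
tool_pos: [635.6, -120.8, 66.8]
tcp_rot: [179.7, 0.8, -164.5]
ft_force: [-0.7, 3.1, 9.3]
finger_gap: 59.8
```

Request:
apply_moves(
  series=[
    [0.5,[0,0,-0.003],0],
    [0.5,[0,0,-0.006],0],
    [0.5,[0,0,-0.006],0],
  ],
)

```text
time: 24.7
tool_pos: [637.8, -120.6, 63.5]
tcp_rot: [179.8, 1.0, -164.4]
ft_force: [1.8, 2.4, 9.4]
finger_gap: 59.4
```

```bash
python3 -c "
from look import *
look('g6.png',(310,130,100,100),(320,160,80,80),g=1.4)"
```

```text
[ 637.8 -120.6   63.5] [ 179.8    1.  -164.4] 24.7 [1.8 2.4 9.4] 59.426582426525634
```

View pics/g6.png

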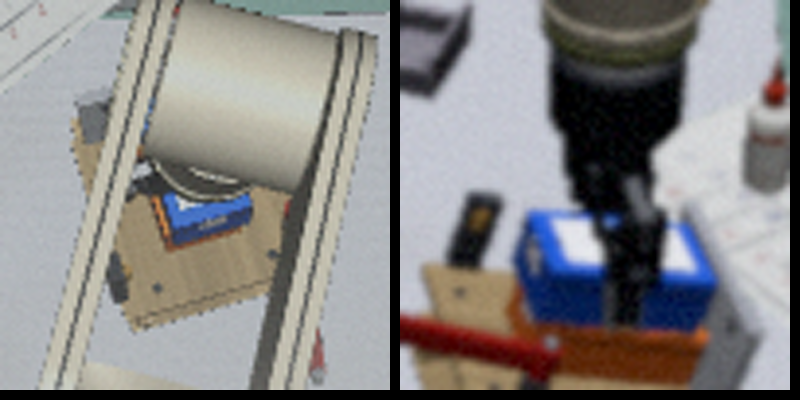

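Request:
apply_moves(
  series=[
    [0.5,[-0.002,0,-0.003],0],
    [0.5,[-0.002,0,-0.005],0],
    [0.5,[-0.002,0,-0.005],0],
  ],
)

```text
time: 25.18
tool_pos: [638.6, -120.4, 62.1]
tcp_rot: [179.9, 1.3, -164.4]
ft_force: [1.0, 3.1, 13.9]
finger_gap: 59.7
```

```bash
python3 -c "
from look import *
look('g7.png',(310,130,100,100),(320,160,80,80),g=1.4)"
```

```text
[ 638.6 -120.4   62.1] [ 179.9    1.3 -164.4] 25.175 [ 1.   3.1 13.9] 59.741627267201665
```

View pics/g7.png

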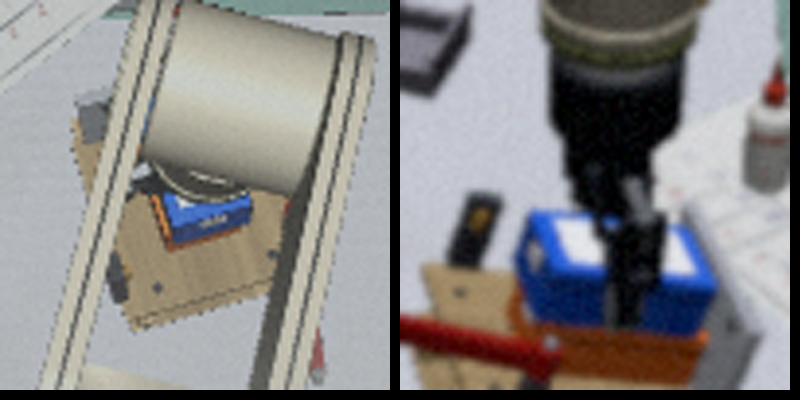

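Request:
apply_moves(
  series=[
    [0.5,[0,0,0.002],0],
    [1,[0,0,0.003],0],
    [1,[0,0,0.003],0],
    [1,[0,0,0.05],0],
    [1,[0,0,0.1],0],
  ],
)

```text
time: 25.9
tool_pos: [637.4, -120.2, 161.5]
tcp_rot: [179.8, 1.2, -164.4]
ft_force: [1.1, -0.2, 0.2]
finger_gap: 85.3
```

Request:
apply_moves(
  series=[
    [0.3,[-0.06,-0.018,0.01],0],
    [0.3,[-0.11,-0.03,0.01],0],
    [0.3,[-0.11,-0.03,0.01],0],
  ],
)

```text
time: 26.28
tool_pos: [523.6, -150.5, 170.0]
tcp_rot: [179.7, 1.0, -164.5]
ft_force: [0.4, -0.3, 0.4]
finger_gap: 32.2
```

```bash
python3 -c "
from look import *
look('h1.png',(310,130,100,100),(310,150,100,100),g=1.4)"
```

```text
[ 523.6 -150.5  170. ] [ 179.7    1.  -164.5] 26.275 [ 0.4 -0.3  0.4] 32.24075302311555
```

View pics/h1.png

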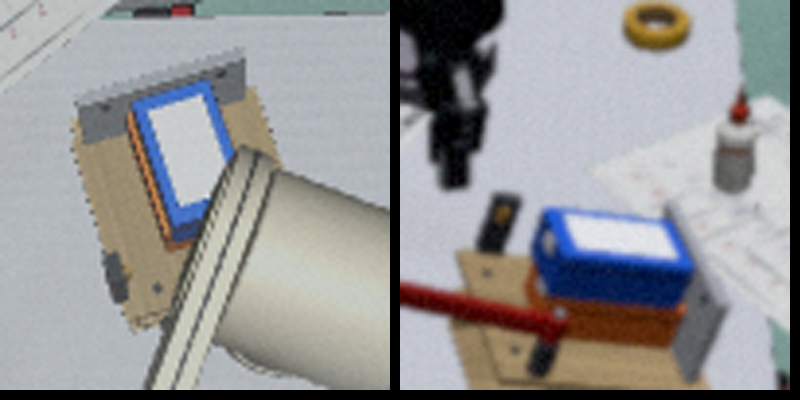

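Request:
apply_moves(
  series=[
    [0.3,[0.015,0.004,-0.03],0],
    [0.3,[0.029,0.008,-0.06],0],
    [0.3,[0.029,0.008,-0.085],0],
    [0.3,[0.029,0.008,-0.094],0],
    [0.3,[0.029,0.008,-0.094],0],
  ],
)

```text
time: 27.0
tool_pos: [556.7, -142.2, 77.2]
tcp_rot: [179.8, 1.2, -164.5]
ft_force: [-0.3, -0.2, -0.3]
finger_gap: 25.2
```

```bash
python3 -c "
from look import *
look('h2.png',(310,130,100,100),(310,150,100,100),g=1.4)"
```

```text
[ 556.7 -142.2   77.2] [ 179.8    1.2 -164.5] 27.0 [-0.3 -0.2 -0.3] 25.236622356758694
```

View pics/h2.png

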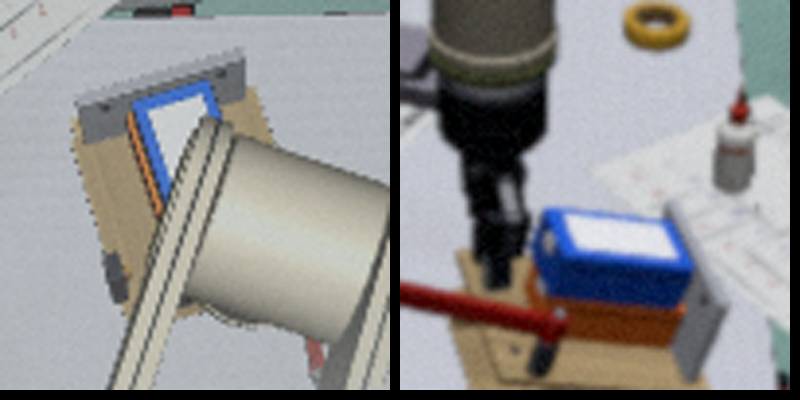

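Request:
apply_moves(
  series=[
    [0.3,[0.008,0.002,0],0],
    [0.3,[0.014,0.004,0],0],
    [0.3,[0.02,0.0055,0],0],
    [0.3,[0.02,0.0055,0],0],
  ],
)

```text
time: 27.6
tool_pos: [577.9, -137.0, 78.9]
tcp_rot: [179.9, 1.3, -164.4]
ft_force: [-0.7, 0.7, 0.5]
finger_gap: 25.7
```

Request:
apply_moves(
  series=[
    [0.3,[0.003,0.001,0],0],
    [0.3,[0.006,0.0016,0],0],
    [0.3,[0.006,0.0016,0],0],
  ],
)

```text
time: 27.98
tool_pos: [584.1, -135.4, 78.9]
tcp_rot: [179.9, 1.3, -164.5]
ft_force: [0.1, 0.5, -0.9]
finger_gap: 25.8
```

Request:
apply_moves(
  series=[
    [0.3,[0.002,0.0005,0],0],
    [0.3,[0.004,0.001,0],0],
    [0.3,[0.004,0.001,0],0],
  ],
)

```text
time: 28.35
tool_pos: [588.3, -134.4, 78.9]
tcp_rot: [179.9, 1.3, -164.4]
ft_force: [0.5, -0.3, -0.1]
finger_gap: 25.2
```

Request:
apply_moves(
  series=[
    [0.3,[0.002,0.0005,0],0],
    [0.3,[0.003,0.001,0],0],
    [0.3,[0.003,0.001,0],0],
  ],
)

```text
time: 28.72
tool_pos: [589.8, -133.7, 78.7]
tcp_rot: [179.9, 1.1, -164.5]
ft_force: [-8.5, -1.6, 4.4]
finger_gap: 25.5
```

```bash
python3 -c "
from look import *
look('h3.png',(310,130,100,100),(310,150,100,100),g=1.4)"
```

```text
[ 589.8 -133.7   78.7] [ 179.9    1.1 -164.5] 28.725 [-8.5 -1.6  4.4] 25.53916215959936
```

View pics/h3.png

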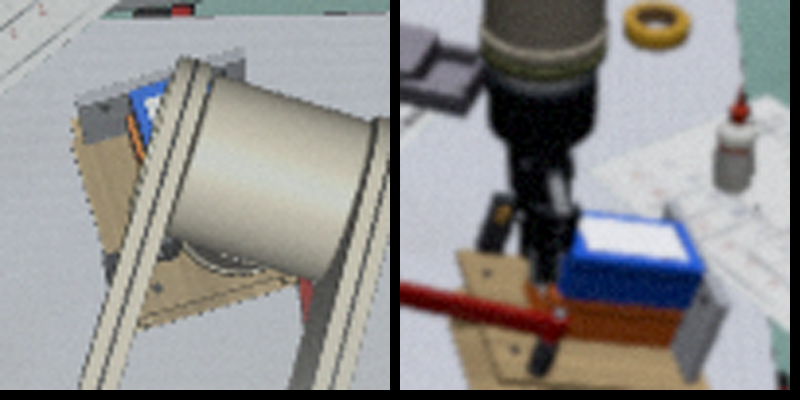

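Request:
apply_moves(
  series=[
    [0.3,[0.001,0.0003,0],0],
    [0.3,[0.002,0.0005,0],0],
    [0.3,[0.002,0.0005,0],0],
  ],
)

```text
time: 29.2
tool_pos: [589.9, -133.7, 78.6]
tcp_rot: [179.8, 0.9, -164.5]
ft_force: [-12.4, -2.2, 8.0]
finger_gap: 25.4
```

Request:
apply_moves(
  series=[
    [0.3,[-0.015,-0.004,0],0],
    [0.3,[-0.036,-0.01,0],0],
    [0.3,[-0.036,-0.01,-0.02],0],
    [0.3,[-0.036,-0.01,-0.034],0],
    [0.3,[-0.036,-0.01,-0.034],0],
  ],
)

```text
time: 29.82
tool_pos: [554.0, -143.5, 45.1]
tcp_rot: [179.8, 0.9, -164.5]
ft_force: [-9.3, 0.1, 14.4]
finger_gap: 25.4
```

```bash
python3 -c "
from look import *
look('h4.png',(310,130,100,100),(310,150,100,100),g=1.4)"
```

```text
[ 554.  -143.5   45.1] [ 179.8    0.9 -164.5] 29.825 [-9.3  0.1 14.4] 25.42328391197534
```

View pics/h4.png

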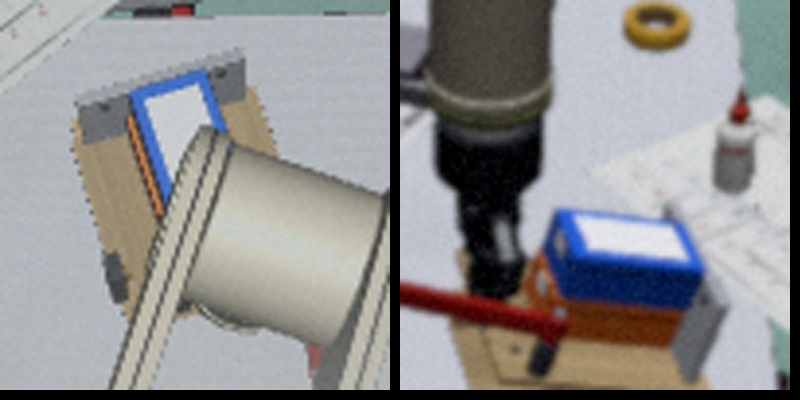

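Request:
apply_moves(
  series=[
    [0.3,[0.003,0.001,0.004],0],
    [0.3,[0.012,0.003,0.002],0],
    [0.3,[0.02,0.0055,0],0],
    [0.3,[0.02,0.0055,0],0],
  ],
)

```text
time: 30.42
tool_pos: [574.4, -137.5, 44.2]
tcp_rot: [179.8, 0.8, -164.4]
ft_force: [-0.3, 0.2, 0.2]
finger_gap: 25.9
```

Request:
apply_moves(
  series=[
    [0.3,[0.002,0.0005,0],0],
    [0.3,[0.004,0.001,0],0],
    [0.3,[0.004,0.001,0],0],
  ],
)

```text
time: 30.8
tool_pos: [578.5, -136.6, 44.3]
tcp_rot: [179.8, 0.8, -164.4]
ft_force: [0.2, -0.4, -1.1]
finger_gap: 25.9
```

Request:
apply_moves(
  series=[
    [0.3,[0.001,0.0003,0],0],
    [0.3,[0.003,0.0008,0],0],
    [0.3,[0.003,0.0008,0],0],
  ],
)

```text
time: 31.18
tool_pos: [580.1, -136.1, 44.2]
tcp_rot: [179.7, 0.6, -164.4]
ft_force: [-7.8, -1.6, 5.1]
finger_gap: 25.9
```

Request:
apply_moves(
  series=[
    [0.3,[0.002,0.0005,0],0],
    [0.3,[0.003,0.0008,0],0],
    [0.3,[0.003,0.0008,0],0],
  ],
)

```text
time: 31.55
tool_pos: [580.1, -136.1, 44.1]
tcp_rot: [179.7, 0.3, -164.4]
ft_force: [-16.5, -2.9, 11.6]
finger_gap: 25.5
```

Request:
apply_moves(
  series=[
    [0.3,[-0.015,-0.004,0.005],0],
    [0.3,[-0.03,-0.008,0.01],0],
    [0.2,[-0.03,-0.008,0.06],0],
    [0.0,[-0.03,-0.008,0.12],0],
    [0.0,[-0.03,-0.008,0.13],0],
  ],
)

```text
time: 32.17
tool_pos: [553.2, -145.3, 180.4]
tcp_rot: [180.0, 0.8, -164.4]
ft_force: [0.5, -0.1, -0.6]
finger_gap: 0.2
```

```bash
python3 -c "
from look import *
sg=boxsegs(DP,-52,0,0,40,(0,255,0))
look('h5.png',(310,130,100,100),(310,150,100,100),[],g=1.4)
look('h6.png',(310,130,100,100),(310,150,100,100),sg,g=1.4)"
```

```text
[ 553.2 -145.3  180.4] [ 180.     0.8 -164.4] 32.175 [ 0.5 -0.1 -0.6] 0.22329108103158668
[ 551.5 -144.6  176.4] [ 179.8    0.5 -164.4] 32.275 [-0.8  0.4 -0.1] 0.06838664266031244
```

View pics/h5.png

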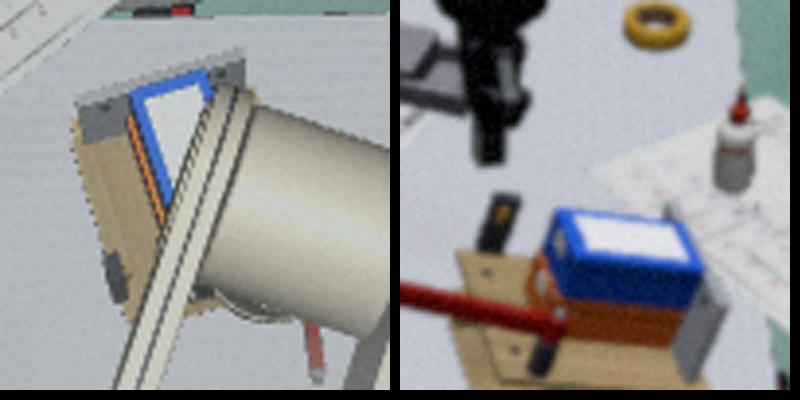

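View pics/h6.png

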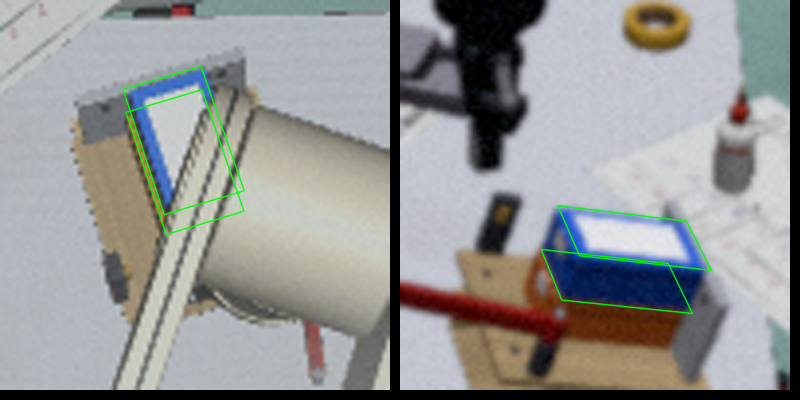

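```bash
python3 - <<'E'
from look import *
s=sense();p=s['tool_pos'];print(p)
def wp(a,extra=0,rho=100):
    e=np.array([-np.sin(a),np.cos(a)]);n=np.array([-np.cos(a),-np.sin(a)])
    hf=5+11*abs(np.cos(a))+15*abs(np.sin(a))+extra
    c=np.array([-116,-66])+rho*e+hf*n
    m=np.array([-116,-66])+rho*e
    zb=28-m[0]*.2764+38.4
    u=.961*c[0]+11.05;v=c[1]
    return np.array([683.82+u*.9638-v*.2667,-105.69+u*.2667+v*.9638,zb-15-22])
for a,ex in((1.39,25),(1.39,0),(1.2,0),(1.0,0),(.8,0),(.6,0),(.4,0),(.3,0),(.2,0),(.1,0),(0.05,0),(0,0),(-.03,0)):
    q=wp(a,ex);print(a,q.round(1),(q-p).round(1))
E
```

```text
[ 549.45538414 -143.85719788  172.7226776 ]
1.39 [ 513.2 -250.4   88.7] [ -36.3 -106.6  -84.1]
1.39 [ 510.8 -225.6   88.7] [-38.6 -81.7 -84.1]
1.2 [ 506.6 -207.8   87.2] [-42.8 -64.  -85.5]
1.0 [ 505.8 -188.    84.7] [-43.7 -44.1 -88. ]
0.8 [ 509.  -167.7   81.3] [-40.5 -23.8 -91.4]
0.6 [ 516.5 -148.1   77.1] [-33.   -4.2 -95.7]
0.4 [ 528.3 -130.1   72.2] [ -21.2   13.7 -100.5]
0.3 [ 535.7 -122.1   69.6] [ -13.7   21.7 -103.1]
0.2 [ 544.1 -115.    67. ] [  -5.4   28.8 -105.8]
0.1 [ 553.2 -108.9   64.2] [   3.8   35.  -108.5]
0.05 [ 558.1 -106.2   62.8] [   8.7   37.7 -109.9]
0 [ 563.1 -103.8   61.5] [  13.7   40.1 -111.3]
-0.03 [ 565.4 -102.7   60.6] [  15.9   41.1 -112.1]
```

Request:
apply_moves(
  series=[
    [0,[-0.018,-0.055,0],0],
    [0,[-0.036,-0.11,0],0],
    [0,[-0.036,-0.11,0],0],
  ],
)

```text
time: 32.75
tool_pos: [510.8, -256.6, 169.9]
tcp_rot: [179.5, 0.0, -164.7]
ft_force: [-0.2, 0.6, -0.3]
finger_gap: 0.2
```

```bash
python3 -c "
from look import *
look('i1.png',(310,130,100,100),(300,170,100,70),[],g=1.4)
look('i2.png',(330,135,60,60),(340,190,60,50),[],g=1.4)"
```

```text
[ 510.8 -256.6  169.9] [ 179.5    0.  -164.7] 32.75 [-0.2  0.6 -0.3] 0.19426967328524014
[ 512.2 -253.6  170.4] [ 1.794e+02  1.000e-01 -1.645e+02] 32.85 [-1.   0.  -0.1] 0.2354828261616082
```

View pics/i1.png

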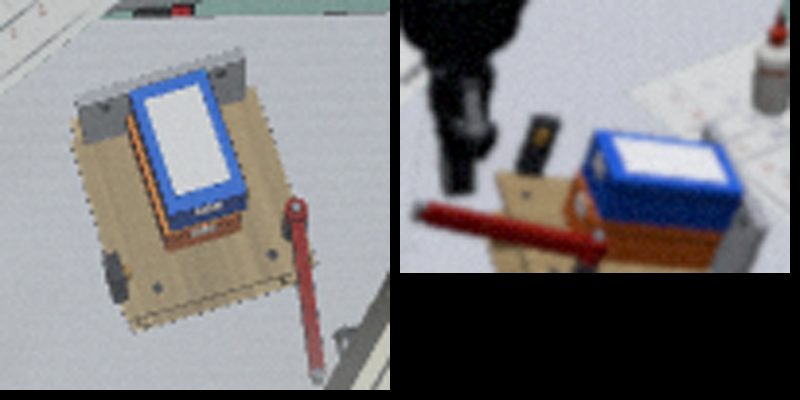

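View pics/i2.png

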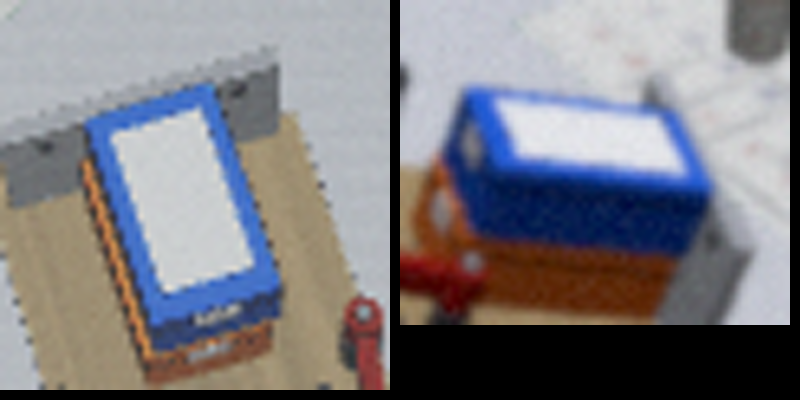

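```bash
python3 - <<'E'
from ov import *
T,S=pickle.load(open('cal.pkl','rb'))
dp=[683.82,-105.69,.27]
def run(Ls):
    def g(q):
        o=[]
        for L,c,x0,y0,f in Ls:
            for (x,y,z),uv in L:
                cc,ss=np.cos(q[2]),np.sin(q[2])
                o.append(proj(c,D(dp,[[q[0]+cc*x-ss*y,q[1]+ss*x+cc*y,z]]))[0]-[x0+(uv[0]+.5)/f-.5,y0+(uv[1]+.5)/f-.5])
        return np.concatenate(o)
    r_=least_squares(g,[-52,0,0],x_scale=[10,10,.1]);print(r_.x.round(3),r_.fun.round(2))
t=[((52,30,80),(85,125)),((52,-30,80),(210,85)),((-52,-30,80),(280,285)),((-52,30,80),(150,322))]
s=[((52,30,80),(260,108)),((52,-30,80),(310,186)),((-52,-30,80),(78,158)),((-52,30,80),(65,90))]
A=(t,T,330,135,6.5);B=(s,S,340,190,6.5)
run([A]);run([B]);run([A,B])
o=[((-52,-30,0),(272,350)),((-52,30,0),(148,382)),((-52,-30,40),(270,318)),((-52,30,40),(150,352))]
run([(o,T,330,135,6.5)])
b=[((0,65,0),(12,207)),((0,-65,0),(278,133)),((0,65,74),(5,145)),((0,-65,74),(277,65))]
for X,uv in b: print(proj(T,D(dp,[X]))[0]-[330+uv[0]/6.5-.42,135+uv[1]/6.5-.42])
E
```

```text
[-54.321  -2.258   0.   ] [-0.62 -0.84  0.13 -0.65  0.49  0.48 -0.03  0.92]
[-5.9744e+01 -3.6800e-01 -1.3000e-02] [ 1.2  -0.04 -0.36  0.57  1.19  0.8  -1.99 -1.52]
[-5.7178e+01 -1.0440e+00 -4.0000e-03] [-0.68  0.07  0.12  0.35  0.32  1.57 -0.24  1.93  1.94  0.09  0.57  0.72
  2.25  1.16 -1.14 -1.2 ]
[-4.9957e+01 -1.0580e+00 -2.5000e-02] [ 0.35 -0.13 -0.14  0.28  0.71 -0.2  -0.92  0.05]
[0.04897197 0.67496205]
[ 0.18974527 -0.16954653]
[-0.79191671 -0.0543972 ]
[ 0.47379143 -0.57749668]
```

Request:
apply_moves(
  series=[
    [0,[0,0,-0.04],0],
    [0,[0,0,-0.07],0],
    [0,[0,0,-0.081],0],
    [0,[0,0,-0.081],0],
  ],
)

```text
time: 33.45
tool_pos: [513.0, -251.5, 89.8]
tcp_rot: [179.4, 0.1, -164.3]
ft_force: [0.5, 0.2, 0.7]
finger_gap: -0.3
```

```bash
python3 -c "
from look import *
look('i3.png',(330,150,80,80),(290,180,80,80),[],g=1.4)"
```

```text
[ 513.  -251.5   89.8] [ 1.794e+02  1.000e-01 -1.643e+02] 33.45 [0.5 0.2 0.7] -0.3132053947919807
```

View pics/i3.png

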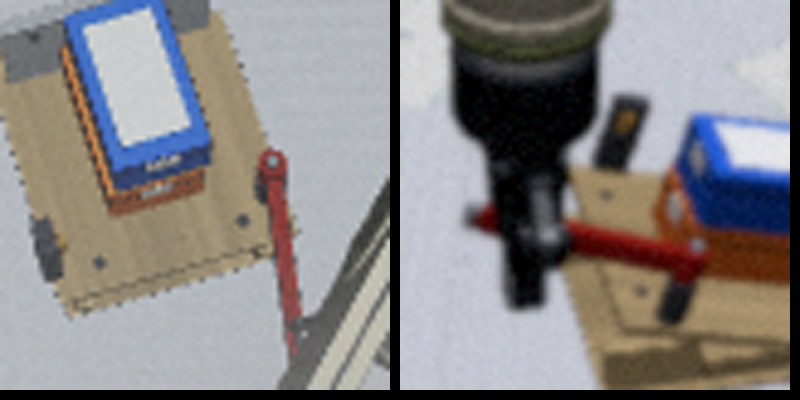

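Request:
apply_moves(
  series=[
    [0,[0,0,0.012],0],
    [0,[-0.001,0.012,0.015],0],
    [0,[-0.002,0.026,0.015],0],
    [0,[-0.004,0.035,0.014],0],
    [0,[-0.006,0.044,0.013],0],
  ],
)

```text
time: 34.17
tool_pos: [508.2, -207.8, 104.7]
tcp_rot: [179.6, 0.2, -164.3]
ft_force: [1.1, -0.0, 0.9]
finger_gap: -0.1
```

```bash
python3 -c "
from look import *
look('i4.png',(330,150,80,80),(290,180,80,80),[],g=1.4)"
```

```text
[ 508.2 -207.8  104.7] [ 179.6    0.2 -164.3] 34.175 [ 1.1 -0.   0.9] -0.07928740852054438
```

View pics/i4.png

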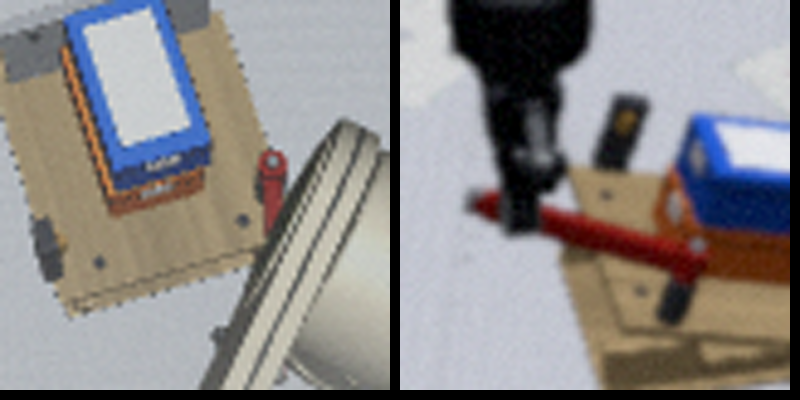

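Request:
apply_moves(
  series=[
    [0,[-0.002,0.007,-0.012],0],
    [0,[-0.0024,0.017,-0.015],0],
    [0,[-0.0015,0.027,-0.016],0],
    [0,[0.0008,0.038,-0.018],0],
    [0,[0.0043,0.05,-0.02],0],
  ],
)

```text
time: 34.9
tool_pos: [512.6, -156.8, 84.6]
tcp_rot: [179.6, 0.2, -164.3]
ft_force: [0.2, -0.5, -0.5]
finger_gap: -0.0
```

```bash
python3 -c "
from look import *
look('i5.png',(330,150,80,80),(290,180,80,80),[],g=1.4)"
```

```text
[ 512.6 -156.8   84.6] [ 179.6    0.2 -164.3] 34.9 [ 0.2 -0.5 -0.5] -0.027790521527489516
```

View pics/i5.png

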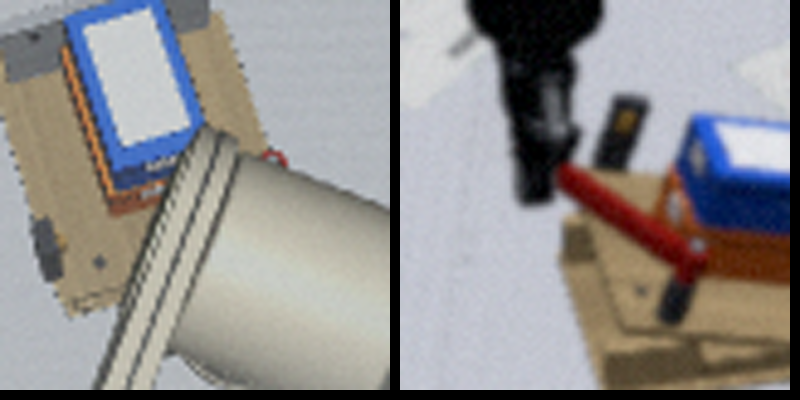

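Request:
apply_moves(
  series=[
    [0,[0.004,0.0087,-0.003],0],
    [0,[0.0095,0.018,-0.005],0],
    [0,[0.0157,0.027,-0.008],0],
    [0,[0.021,0.033,-0.01],0],
    [0,[0.027,0.038,-0.011],0],
  ],
)

```text
time: 35.62
tool_pos: [539.7, -117.5, 72.9]
tcp_rot: [179.5, 0.2, -164.2]
ft_force: [-0.7, 0.4, -0.1]
finger_gap: -0.1
```

```bash
python3 -c "
from look import *
look('i6.png',(330,150,80,80),(290,180,80,80),[],g=1.4)"
```

```text
[ 539.7 -117.5   72.9] [ 179.5    0.2 -164.2] 35.625 [-0.7  0.4 -0.1] -0.09942748684862385
```

View pics/i6.png

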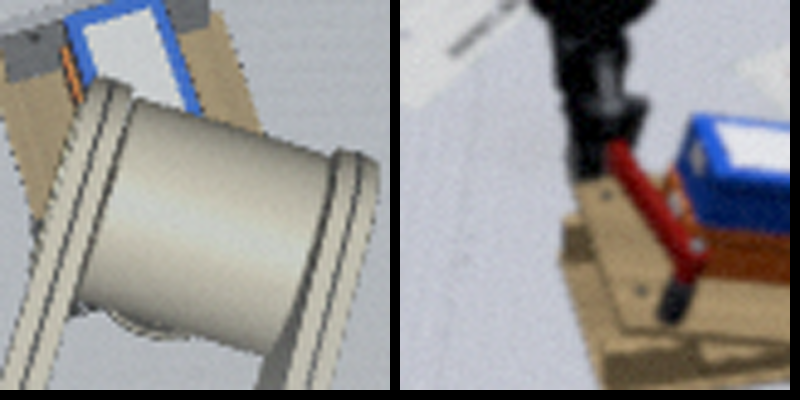

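Request:
apply_moves(
  series=[
    [0,[0.005,0.003,-0.002],0],
    [0,[0.0095,0.006,-0.003],0],
    [0,[0.0135,0.0086,-0.004],0],
    [0,[0.0135,0.0086,-0.004],0],
  ],
)

```text
time: 36.22
tool_pos: [553.4, -109.1, 69.0]
tcp_rot: [179.5, 0.2, -164.2]
ft_force: [-0.8, -1.7, -1.4]
finger_gap: 0.4
```

Request:
apply_moves(
  series=[
    [0,[0.0025,0.001,-0.001],0],
    [0,[0.005,0.0025,-0.001],0],
    [0,[0.007,0.0035,-0.001],0],
    [0,[0.007,0.0035,-0.001],0],
  ],
)

```text
time: 36.72
tool_pos: [560.3, -105.6, 67.8]
tcp_rot: [179.5, 0.1, -164.2]
ft_force: [-4.4, -1.3, 0.9]
finger_gap: 0.0
```

Request:
apply_moves(
  series=[
    [0,[0.002,0.0007,0],0],
    [0,[0.004,0.0015,0],0],
    [0,[0.004,0.0015,0],0],
  ],
)

```text
time: 37.1
tool_pos: [561.1, -105.3, 67.3]
tcp_rot: [179.5, -0.3, -164.2]
ft_force: [-17.5, -7.6, 9.6]
finger_gap: 0.1
```

```bash
python3 -c "
from look import *
look('i7.png',(330,150,80,80),(310,170,80,80),[],g=1.4)"
```

```text
[ 561.1 -105.3   67.3] [ 179.5   -0.3 -164.2] 37.1 [-17.5  -7.6   9.6] 0.11157366053662333
```

View pics/i7.png

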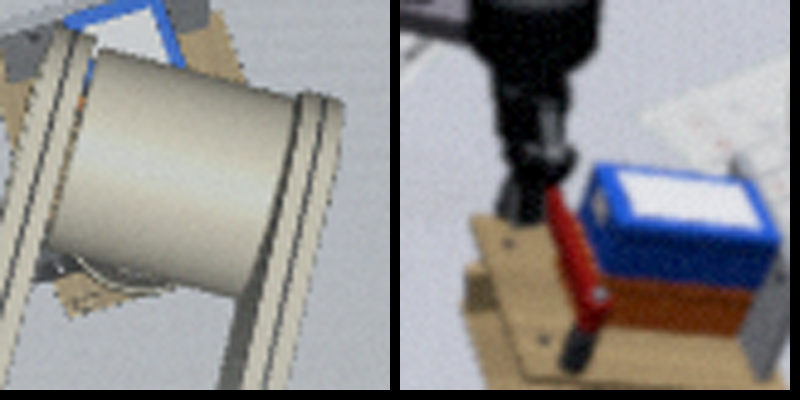

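Request:
apply_moves(
  series=[
    [0,[0.002,0.0007,0],0],
    [0,[0.003,0.001,0],0],
    [0,[0.003,0.001,0],0],
  ],
)

```text
time: 37.58
tool_pos: [561.1, -105.3, 67.2]
tcp_rot: [179.4, -0.6, -164.2]
ft_force: [-18.9, -6.1, 12.3]
finger_gap: -0.2
```

Request:
apply_moves(
  series=[
    [0,[-0.015,-0.004,0],0],
    [0,[-0.035,-0.009,0.005],0],
    [0,[-0.04,-0.01,0.06],0],
    [0,[-0.06,-0.015,0.1],0],
    [0,[-0.09,0.03,0.12],0],
  ],
)

```text
time: 38.2
tool_pos: [472.8, -76.9, 190.7]
tcp_rot: [179.6, -0.3, -164.4]
ft_force: [0.5, 0.5, -0.5]
finger_gap: -0.2
```

Request:
apply_moves(
  series=[
    [0,[-0.02,0.06,0.01],0],
    [0,[-0.04,0.12,0.02],0],
    [0,[-0.05,0.16,0.02],0],
    [0,[-0.05,0.16,0.02],0],
  ],
)

```text
time: 38.7
tool_pos: [422.6, 86.0, 211.3]
tcp_rot: [179.6, -0.2, -164.2]
ft_force: [-1.3, 0.0, -1.2]
finger_gap: -0.1
```

```bash
python3 -c "
from look import *
H=lambda a,z:[D(DP,[[-116,-66,z]])[0],D(DP,[[-116-130*np.sin(a),-66+130*np.cos(a),z]])[0],(0,255,0)]
look('j1.png',(320,130,80,80),(320,170,80,80),[],g=1.4)
look('j2.png',(320,130,80,80),(320,170,80,80),[H(0,49)],g=1.4)
T=snap('top');S=snap('side')
for q in ('green_box','glue_bottle','yellow_tape','screwdriver','keeper_end'):
    print(q,[[w(p,d['xyz']).round() for d in spotter.search_frame(p,q)[:1]] for p in (T,S)])
"
```

```text
[422.6  86.  211.3] [ 179.6   -0.2 -164.2] 38.7 [-1.3  0.  -1.2] -0.07859055596275356
[423.   83.4 210.9] [ 179.6   -0.3 -164.3] 38.8 [ 1.  -0.5 -0.2] 0.3064500522401782
green_box [[], [array([421., 250.,  79.])]]
glue_bottle [[array([750., 113.,  55.])], [array([751., 111.,  48.])]]
yellow_tape [[array([696., 354.,  15.])], []]
screwdriver [[array([ 387., -374.,   23.])], [array([ 392., -380.,   21.])]]
keeper_end [[array([ 585., -139.,  107.])], [array([ 586., -147.,  104.])]]
```

View pics/j1.png

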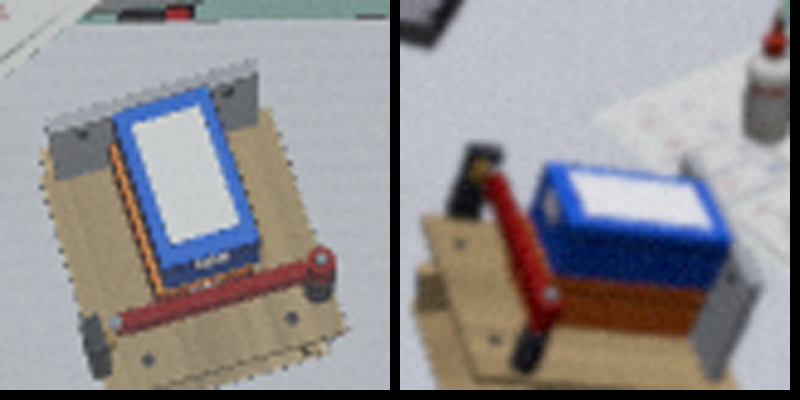

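View pics/j2.png

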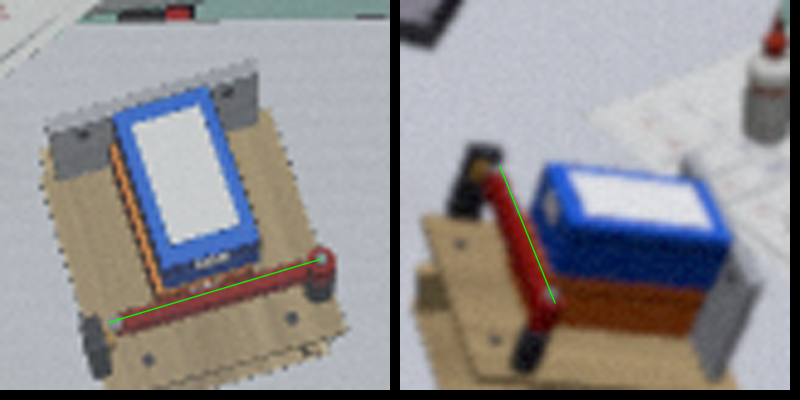

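```bash
python3 -c "
from h import *
print(hand_in())"
```

```text
the job is handed in; nothing more can be done
None
```

I handed the job in at about 39 s of the 64 s allowed. `hand_in` gives no verdict, so the result rests on my own checks.

**What I did**
- Lifted the blue box out of the caddy, stood it on the table and tipped it over so the lid faced up. I then gripped it again across its width.
- Pushed the orange box back to the backstop, and laid the blue box on top so that it turned in the pads to match the slope.
- Pushed each box in turn against the backstop. Both stopped hard, at 12 to 17 N, within about 1 mm of the predicted home contact.
- Swung the keeper bar shut until it stopped at about 19 N; the catch needs about 5 N.

**Last checks**
- **Keeper:** in the top picture the bar lies on the 0 rad line to within about a pixel, and it stayed there after I moved the arm away.
- **Blue box sideways and square (fitted before shutting the keeper):** about 1 to 2 mm off the middle of the deck and square to it.
- **Orange box:** about 1 mm off the middle, with an angle of -0.025 rad.
- **Other items:** the networks found the green box, glue bottle and screwdriver within a few mm of where they started in the side view. The tape was found only in the top view, and was also in place.

**What disagreed**
- **Height reading:** the TCP's reported height was about 30 to 40 mm below what the cameras and contacts showed. I worked from contact and pictures instead.
- **Boxes along the slope:** the cameras put the blue box at x = -54 mm (top) and -60 mm (side), against a home value of -52 mm. The orange box came out at -50 mm. I trusted the contact stops, because the side camera had shown a similar offset for the orange box.
- **First try at laying the blue box:** it wedged against the backstop, with 34 N upward on the wrist. I backed off about 12 mm and did it again.

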